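# Load the amber filter into the bench photometer and start a reading

### The job

Lift the amber filter frame out of its blue caddy (only its yellow middle handle can be gripped there), gently lay it flat near the middle of the cork mat and let go, so that you can take it again by its red end bar. Hook its metal tongue under the photometer's dark retaining lip, gently rotate the frame down until it lies flush in the bay, and let go. Only then press the orange dome key until it clicks (its force drops) and no further, not on towards its bottom stop, and let it come up again; leave the bottles, beaker, jar and blue spare frame where they are.

Things in the scene. Friction and masses are not known exactly. Their poses are not given: they have to be found in the camera images.
- frame: Amber filter frame, loose, about 0.2 kg: black flat frame, amber pane, 160 mm long (own x) by 90 mm wide (own y), with a yellow middle handle and a red end bar on top. Origin: middle of the underside, z up. The plate is 10 mm thick from x = -64 to +80 mm; from x = -80 to -64 mm there is a metal tongue 80 mm wide, 6 mm thick, level with the underside. In the caddy its axes lie along the caddy's.
- middle_handle (a point): Middle of the top of the yellow middle handle: frame x = +10, y = 0, z = 42 mm. The handle is 34 mm long (frame x), 14 mm thick (frame y) and stands 32 mm above the plate, about over the frame's balance point. Axes as the frame's.
- end_bar (a point): Middle of the top of the red end bar: frame x = +74, y = 0, z = 42 mm. The bar is 12 mm thick (frame x), 86 mm long (frame y) and stands 32 mm above the plate; its outer face is level with the frame's end. Axes as the frame's.
- frame_tongue (a point): Middle of the tongue's tip on the underside: frame x = -80 mm, y = 0, z = 0. Axes as the frame's.
- frame_far (a point): Middle of the far (red bar) end on the underside: frame x = +80 mm, y = 0, z = 0. Axes as the frame's.
- caddy: Fixed blue storage caddy in which the amber frame starts, lying flat 5 mm above the table. Origin: on the table under the middle of its well. Well 168 mm (x) by 98 mm (y); rims 15 mm high, but the end wall at +x, next to the red bar, is 50 mm high and leaves no room for a finger beside the bar. Outside: x = -90 to +93 mm, y = -55 to +55 mm.
- mat_top (a point): Middle of the top of the fixed cork mat, 200 mm (x) by 130 mm (y), 3 mm high. The frame is to be laid flat here, its middle within 40 mm of this point.
- photometer: Fixed white bench photometer. Origin: on the table under the centre of its filter bay; z up, x points away from the lip. Base x = -105 to +105, y = -63 to +127 mm, top 40 mm high. The bay is a pocket in that top, x = -82.5 to +82.5, y = -49 to +49 mm, floor at 30 mm. The orange key is on the console beside the bay at x = +52, y = +85 mm.
- head_edge (a point): Lower front edge of the grey detector head, which overhangs the lip half of the bay and the console: photometer x = -105 to -34, y = -58 to +127 mm, 95 to 150 mm high; this point is at x = -34, y = 0, z = 95 mm. It leaves no room for a gripper on the frame's middle handle. Its column stands on the console at x = -103 to -43, y = 60 to 124 mm. Axes as the photometer's.
- bay (a point): Centre of the bay's floor, 30 mm above the table. Axes as the photometer's. The seated frame has its axes along these (tongue to -x), its underside on the floor and its plate flush with the top; 2.5 mm play each way along x, 4 mm along y.
- lip_edge (a point): Middle of the dark retaining lip's free edge, on its underside: photometer x = -72.5, y = 0, z = 41 mm. The lip, 5 mm thick, overhangs the bay by 10 mm from its end wall at x = -82.5, 11 mm above the floor. The frame goes in tilted 0.1 to 0.35 rad, tongue low: down beyond this edge, then to -x under the lip, then the bar end down. Axes as the photometer's.
- key_top (a point): Centre of the top of the orange round dome key, 36 mm in diameter; unpressed it is 56 mm above the table (16 mm above the console). It moves straight down and springs back.
- key (a joint): Travel of the orange dome key (m): 0 up, positive pressed. The force starts at about 1 N, rises to a peak of about 7 N at 3 mm, drops (the click) to about 3 N at 7 mm, and rises again (about 6 N at 9 mm, 9 N at 10 mm) to a hard stop at 12 mm. It counts as clicked past 4 mm and must not go past 9 mm.
- spare_frame: Loose blue-paned spare frame lying flat, same shape as the amber one; leave alone. Origin: middle of the underside.
- clear_bottle: Loose clear bottle, 74 mm diameter, 210 mm tall, white cap; leave alone. Origin: centre of the underside.
- tall_bottle: Loose clear bottle, 66 mm diameter, 220 mm tall, white cap; leave alone. Origin: centre of the underside.
- red_jar: Loose clear jar with a red cap, 80 mm diameter, 75 mm tall; leave alone. Origin: centre of the underside.
- blue_dropper: Loose small bottle with a blue cap, 34 mm diameter, 65 mm tall; leave alone. Origin: centre of the underside.
- red_dropper: Loose small white bottle with a red cap, 34 mm diameter, 65 mm tall; leave alone. Origin: centre of the underside.
- beaker: Loose open glass beaker, 76 mm diameter, 95 mm tall; leave alone. Origin: centre of the underside.
Not all that is in view belongs to the job. What is shaped like the frame but pink or turquoise is not meant.

How it is judged:
By the outcome, as a careful person would: the job done as asked, in the order asked, and still so for the second after the job is handed in, with the robot touching nothing.
It also fails if it takes over 72 s, if anything falls off the work surface, if the arm or the gripper's body presses on something with over 40 N, if the wrist force passes 120 N, or if a joint passes its speed limit or range.

### The arm

A 7-joint arm with a two-finger parallel gripper is mounted at the origin on the work surface. World frame = base frame: x ahead of the robot, y to its left, z up, the work surface at z = 0. Lengths are in m, angles in rad, forces in N, time in s.
With the tool pointing down it reaches from about 0.425 to 0.875 m from the base axis. Payload 4.7 kg.
Tool frame: the origin (TCP) lies on the mounting face of the last link; the fingertips stand 182 mm ahead of it and the grasp point (between the pads) lies 164 mm ahead of it; z points along the fingers, y is the direction in which the jaws open and shut (so a half turn about z gives the same grasp; the last joint's range is limited). The gripper opens to 87 mm and grips with 3 to 60 N. Pads are 19 mm wide; open, the fingers measure 117 mm over their backs; the gripper's body (75 mm by 190 mm) begins 51 mm behind the grasp point.
Start: joints at [-1.299, 0.321, -0.07, 1.45, 0.023, 1.371, -0.057], TCP at [0.166, 0.629, 0.405] pointing down, gripper open.
Joint ranges: [-2.86, 2.86], [-0.3, 2.09], [-1.38, 1.24], [0.06, 2.45], [-1.56, 4.7], [0.09, 2.05], [-2.69, 2.69]. Speed limits (rad/s): [2.57, 2.57, 3.14, 3.14, 3.14, 3.14, 3.14].

### API

Orientations are given as a rotation vector (axis times angle).
In Python, from bench import ctrl gives the robot as it stands. The module is installed in compiled form; this text tells all that it offers.
- The arm moves only by the tool play_rows, never from a script. Its argument "targets" is text: rows parted by semicolons, each of 7 numbers parted by spaces: the shift along the tool's x, y, z in cm, then the turn, a rotation vector about the tool's x, y, z in rad, then the opening, from -1 (shut) to 1 (fully open). In form: x y z ax ay az grip; .... A call has 1 to 20 rows; each row shifts and turns the pose as measured when the row begins, along the tool's axes as they then stand; what a row does not reach is not made up. A row lasts 1/8 s, in which the tool goes at most 62.5 mm and 10.7 degrees, less where a joint would pass 70% of its speed; a pose out of reach is approached as far as the arm can. A call is refused whole if a number of a shift passes 6.25 or a number of a turn 0.188, either way. A call with a gripper value outside its range is refused whole. The fingers move at their own pace and stop on an object; "newtons" is the grip in N (left out, the last holds). Time passes only in rows, so rows that do not move let the fingers close. It gives the time, the measured TCP pose, the force and the opening at its end, in the units of the state.
- ctrl.get_state(): the state, without advancing time (a new reading comes with each control period).
- ctrl.get_image(name): name is "scene" or "top" or "wrist"; returns a dict with "pixels" (480x640x3 uint8, blue, green, red), "depth" (480x640 float32, m along the optical axis (not along the pixel's ray), 0 where there is no reading), "intrinsics" (3x3 intrinsics, pixels), "k1" (the pictures are not rectified: a ray, as slopes to the right and down, at radius r is drawn at 1 + k1 r^2 times it, then the intrinsics apply), "R" (3x3) and "t" (3): a world point X has camera coordinates R X + t. Camera axes: x right, y down, z forward; pixel columns grow to the right and rows downward; lengths in m; the calibration is good to about 2 mm. A picture is of the moment at which its call begins.
- ctrl.close_job(): hands the job in, once; it reports no verdict.
The state is a dict: "time": time; "joint_positions": joint angles; "qd": joint speeds; "joint_torque": joint torques, N m; "position": TCP position; "tool_rot": TCP orientation; "ft_force": force on the tool from outside, world axes, zero at the start; "torque": the same for the moment, N m; "grip_width": opening from 0.0 (shut) to 1.0 (fully open).
Only numpy, scipy, OpenCV 4.12 (cv2) and the standard library are available. Lean on these libraries where they do the work, as an engineer would, in place of code of your own. Each camera call takes 0.05 s, during which the arm holds its last target.

## Working session

There is one attempt and no reset: what is moved stays moved. The work goes in short steps, Python scripts to look and compute and a tool call to move; the robot and the scene stay as the last step left them, time stands still between calls to the robot, and variables do not carry over. Pictures are saved under pics/ and viewed, and the job is handed in when it is done.

Besides the shell and the picture viewer there is one more tool, called after "Call:" in YAML: its name, and indented under it one key for each argument. play_rows: Moves the arm, as the interface text tells. Its arguments: {"type":"object","properties":{"targets":{"type":"string"},"newtons":{"type":"number"}},"required":["targets"]}

```bash
mkdir -p pics; ls; python3 - <<'E'
from bench import ctrl
import cv2,numpy as np
s=ctrl.get_state()
for k,v in s.items(): print(k,np.round(v,4))
for n in ("scene","top","wrist"):
    d=ctrl.get_image(n); cv2.imwrite(f"pics/a_{n}.png",d["pixels"]); np.savez(f"/tmp/a_{n}.npz",**d)
    print(n,d["intrinsics"].tolist(),d["k1"],np.round(d["R"],3).tolist(),np.round(d["t"],3))
E
```

```text
pics
time 0.0
joint_positions [-1.2989  0.3218 -0.0701  1.4517  0.0226  1.3708 -0.0569]
qd [ 0.0003 -0.0002  0.0002 -0.0003  0.001   0.0011  0.    ]
joint_torque [-4.00000e-04 -4.91285e+01 -4.04100e-01 -3.12530e+01 -6.39000e-02
  4.40000e-02  2.00000e-04]
position [0.1657 0.6283 0.4037]
tool_rot [-4.0380e-01 -3.1154e+00  2.9000e-03]
ft_force [ 0.2493 -0.0943  0.1974]
torque [ 0.0333  0.0409 -0.0489]
grip_width 1.0007
scene [[519.7491236826211, 0.0, 327.4700862584157], [0.0, 519.7491236826211, 238.0900988223637], [0.0, 0.0, 1.0]] -0.1105147125255736 [[-0.664, 0.748, -0.011], [0.584, 0.51, -0.632], [-0.467, -0.426, -0.775]] [ 0.377 -0.189  1.366]
top [[573.3316976059971, 0.0, 316.1343436057956], [0.0, 573.3316976059971, 238.3278523792454], [0.0, 0.0, 1.0]] 0.0642686973388424 [[-0.001, -1.0, 0.008], [-0.992, 0.0, -0.125], [0.125, -0.008, -0.992]] [-0.07   0.502  1.501]
wrist [[361.2668136745615, 0.0, 317.7193722347144], [0.0, 361.2668136745615, 238.12413897397823], [0.0, 0.0, 1.0]] 0.01751416104408269 [[0.255, 0.967, -0.001], [0.923, -0.244, 0.297], [0.287, -0.077, -0.955]] [-0.65  -0.035  0.391]
```

View pics/a_scene.png

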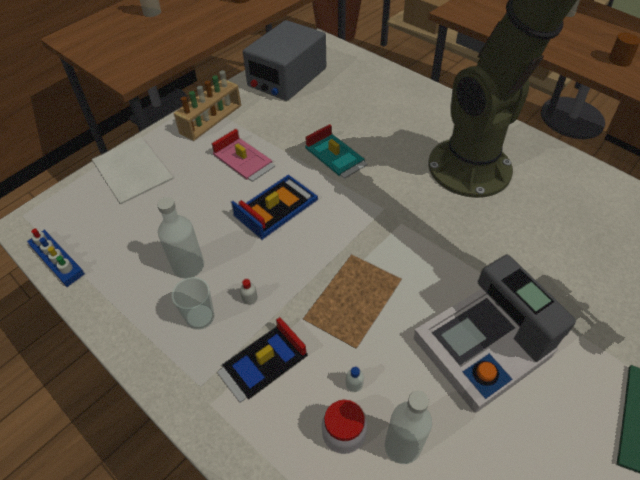

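View pics/a_top.png

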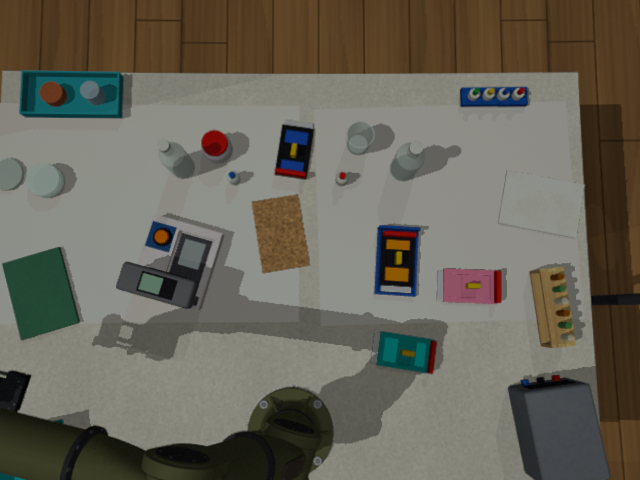

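View pics/a_wrist.png

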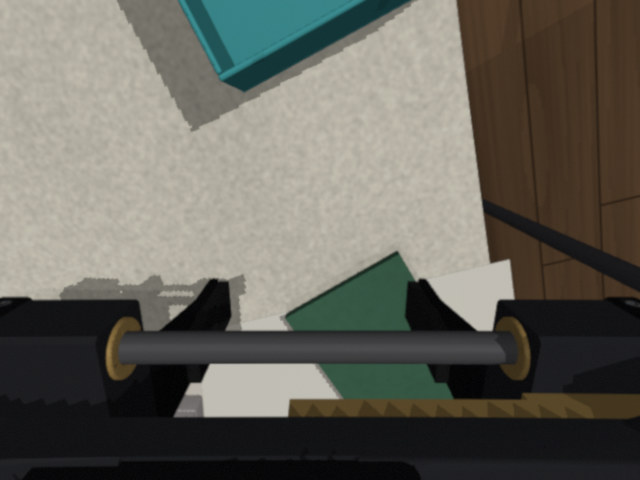

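```bash
cat > h.py <<'E'
import numpy as np,cv2
def load(n): 
    d=np.load(n); return {k:d[k] for k in d.files}
def rays(d):
    K=d["intrinsics"];k1=float(d["k1"])
    v,u=np.mgrid[0:480,0:640]
    xd=(u-K[0,2])/K[0,0]; yd=(v-K[1,2])/K[1,1]
    dist=np.array([k1,0,0,0,0.]) 
    p=cv2.undistortPoints(np.stack([u,v],-1).reshape(-1,1,2).astype(float),K,dist).reshape(480,640,2)
    return p
def cloud(d):
    p=rays(d); z=d["depth"].astype(float)
    C=np.dstack([p*z[...,None],z])
    X=(C-d["t"])@d["R"]   # R^T (C-t)
    X[z==0]=np.nan
    return X
def onplane(d,u,v,h):
    p=rays(d)[int(v),int(u)]; r=d["R"].T@np.array([p[0],p[1],1]); o=-d["R"].T@d["t"]
    return o+r*(h-o[2])/r[2]
def hsv(d): return cv2.cvtColor(d["pixels"],cv2.COLOR_BGR2HSV)
E
python3 - <<'E'
from h import *
for n in("top","scene"):
    d=load(f"/tmp/a_{n}.npz");X=cloud(d);H=hsv(d)
    print(n,"cam",-d["R"].T@d["t"])
    for nm,box in dict(top=dict(caddy=(370,215,425,302),mat=(245,190,315,275),phot=(110,205,230,310)),scene=dict(caddy=(225,170,325,240),mat=(300,250,405,345),phot=(410,255,575,410)))[n].items():
        a,b,c,e=box; x=X[b:e,a:c];h=H[b:e,a:c]
        def rep(l,m):
            p=x[m];p=p[~np.isnan(p[:,0])]
            if len(p)>8:
                r=cv2.minAreaRect((p[:,:2]*1000).astype(np.float32))
                print(nm,l,len(p),"med",np.round(np.median(p,0)*1e3,1),"z5-95",np.round(np.percentile(p[:,2],[5,50,95])*1e3,1),"rect",np.round(r[0],1),np.round(r[1],1),round(r[2],1))
        hh,s,v=h[...,0],h[...,1],h[...,2];z=x[...,2]
        if nm=="caddy":
            rep("blue",(abs(hh-112)<12)&(s>150)); rep("yellow",(abs(hh-27)<5)&(s>150)&(z>.035)); rep("amber",(abs(hh-17)<5)&(s>150)); rep("red",((hh<6)|(hh>174))&(s>150)&(z>.035))
        if nm=="mat": rep("cork",(abs(hh-13)<8)&(s>80)&(z<.02))
        if nm=="phot":
            rep("top40",(abs(z-.04)<.006)); rep("floor",abs(z-.03)<.004);rep("head",abs(z-.15)<.006); rep("lcd",(abs(z-.15)<.01)&(abs(hh-65)<20)&(s>40)); rep("key",(abs(hh-10)<6)&(s>150)&(z>.045)); rep("bluepad",(abs(hh-108)<10)&(s>120))
    t=X[100:300:20,320:600:40,2];print(np.nanmedian(t),np.nanstd(t))
E
python3 - <<'E'
import cv2
a=cv2.imread("pics/a_top.png")
cv2.imwrite("pics/b1.png",cv2.resize(a[190:320,100:320],None,fx=3.6,fy=3.6,interpolation=cv2.INTER_CUBIC))
a=cv2.imread("pics/a_scene.png")
cv2.imwrite("pics/b2.png",cv2.resize(a[240:420,400:590],None,fx=3.3,fy=3.3,interpolation=cv2.INTER_CUBIC))
E
```

```text
top cam [ 0.30982432 -0.05828046  1.55309134]
caddy blue 35 med [ 494.1 -295.    18.2] z5-95 [ 3.7 18.2 37.2] rect [ 451.3 -285.2] [106.6 154.2] 85.9
caddy amber 545 med [ 421.2 -288.4   12.3] z5-95 [ 7.2 12.3 17.8] rect [ 445.4 -287.8] [ 63.9 112.1] 86.6
caddy red 152 med [ 512.4 -291.5   45.7] z5-95 [40.  45.7 52.1] rect [ 513.8 -291.4] [82.1 12.8] 87.2
mat cork 3361 med [519.9  28.    2.4] z5-95 [-3.3  2.4  8.2] rect [521.1  27.8] [198.6 128.5] 9.2
phot top40 2159 med [481.3 315.5  39. ] z5-95 [34.6 39.  44.3] rect [441.1 300.7] [190.1 209.1] 73.9
phot floor 1397 med [454.8 264.3  30.1] z5-95 [26.6 30.1 33.6] rect [443.  300.1] [190.2 205.4] 73.9
phot head 1987 med [375.4 320.8 149.1] z5-95 [144.9 149.1 153.9] rect [375.2 321.1] [184.2  70. ] 74.0
phot lcd 419 med [377.9 332.3 150.4] z5-95 [145.9 150.4 154.8] rect [377.2 332.4] [56.1 44.6] 73.6
phot key 142 med [505.5 335.2  54.6] z5-95 [47.2 54.6 60.1] rect [505.2 335.4] [35.8 31.9] 6.5
phot bluepad 75 med [508.9 338.3  41.2] z5-95 [33.6 41.2 46.5] rect [507.5 341.9] [67.  65.6] 74.1
0.0020389365515693534 0.022097609562106536
sce
[... 393 characters left out ...]
5 [-0.5  2.6  5.5] rect [518.5  29.2] [201.5 130.9] 9.6
phot top40 4089 med [484.1 332.9  39.6] z5-95 [36.  39.6 42.9] rect [441.  301.5] [192.6 210.9] 74.5
phot floor 3439 med [436.8 271.6  30.2] z5-95 [27.2 30.2 33. ] rect [441.  301.4] [191.6 210. ] 74.0
phot head 3044 med [378.7 329.6 149.6] z5-95 [145.9 149.6 152.3] rect [374.5 324.3] [185.2  72. ] 74.2
phot lcd 236 med [375.6 332.  150.5] z5-95 [148.2 150.5 153.2] rect [374.4 320.8] [79.3 49.8] 77.9
phot key 307 med [507.6 339.3  55.7] z5-95 [48.2 55.7 58.4] rect [505.4 339.4] [35.2 35.7] 36.7
phot bluepad 131 med [514.  347.5  40.6] z5-95 [38.  40.6 44.4] rect [481.9 315. ] [159.1  80.6] 50.5
-0.0007179258809119778 0.18472303311310403
```

View pics/b1.png

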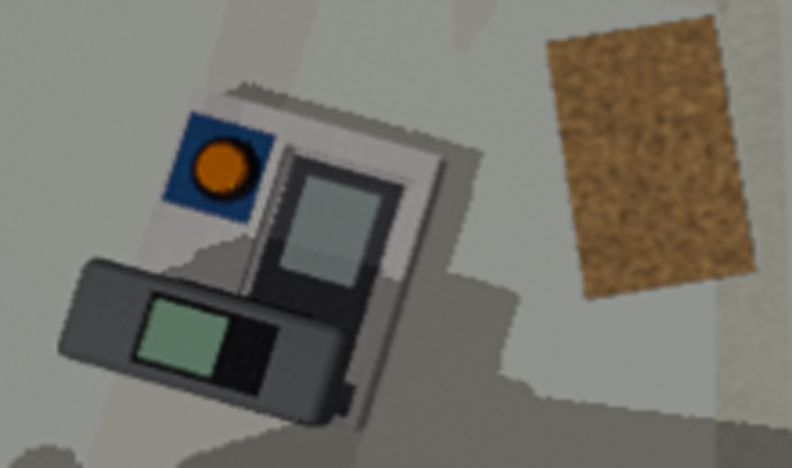

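View pics/b2.png

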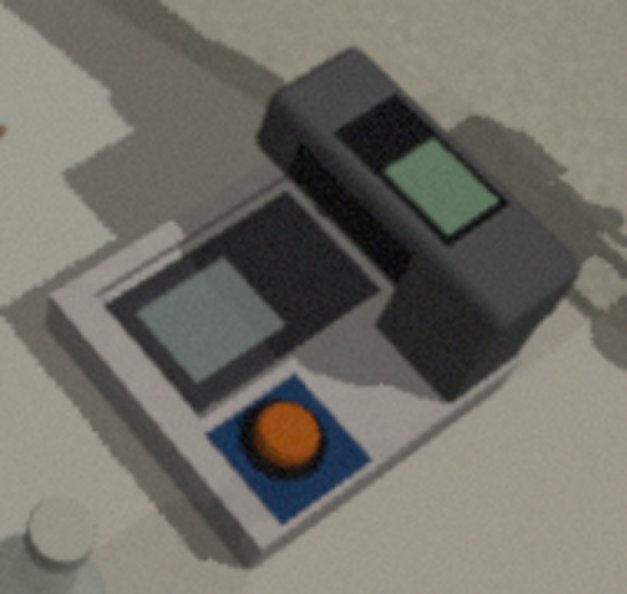

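```bash
cat > plan.py <<'E'
import numpy as np,sys
from scipy.spatial.transform import Rotation as Ro
def Rtool(yaw_y,tilt=0,axis_yaw=0.):
    """tool z down, tool y at heading yaw_y (deg); then tilt (rad) about horizontal world axis at heading axis_yaw(deg)"""
    a=np.radians(yaw_y); y=np.array([np.cos(a),np.sin(a),0]); z=np.array([0,0,-1.]); x=np.cross(y,z)
    R=Ro.from_matrix(np.column_stack([x,y,z]))
    b=np.radians(axis_yaw)
    return Ro.from_rotvec(tilt*np.array([np.cos(b),np.sin(b),0]))*R
def rows(p,R,wps,grip,smax=5.8,rmax=.16):
    """wps: list of (pos m, Rotation[, grip]); prints rows"""
    out=[]
    for w in wps:
        P,Q=np.array(w[0],float),w[1]; g=w[2] if len(w)>2 else grip; s=w[3] if len(w)>3 else smax
        rv=(R.inv()*Q).as_rotvec(); d=P-p
        n=max(1,int(np.ceil(max(np.linalg.norm(d)*100/s,np.linalg.norm(rv)/rmax)-1e-6)))
        for i in range(n):
            dp=R.inv().apply(d/n)*100; out.append((*np.round(dp,2),*np.round(rv/n,3),g)); p=p+d/n; R=R*Ro.from_rotvec(rv/n)
    t="; ".join(" ".join(f"{v:g}" for v in (np.array(r)+0.)) for r in out)
    print(len(out),"rows:",t); return out
def cur():
    from bench import ctrl
    s=ctrl.get_state(); R=Ro.from_rotvec(s["tool_rot"]); p=np.array(s["position"])
    M=R.as_matrix()
    print("t",round(float(s["time"]),2),"tcp",np.round(p,4),"yhead",round(float(np.degrees(np.arctan2(M[1,1],M[0,1]))),2),"z",np.round(M[:,2],4),"F",np.round(s["ft_force"],2),"T",np.round(s["torque"],2),"g",round(float(s["grip_width"]),3))
    return s,p,R
E
python3 - <<'E'
from plan import *
s,p,R=cur()
Q=Rtool(87)
rows(p,R,[((.36,.42,.39),Rtool(79)),((.53,.05,.39),Rtool(85)),((.45,-.287,.36),Q)],1)
E
```

```text
t 0.15 tcp [0.1657 0.6284 0.4039] yhead 75.23 z [-3.0e-04 -1.4e-03 -1.0e+00] F [ 0.1  -0.29 -0.6 ] T [ 0.01  0.01 -0.01] g 1.003
19 rows: -4.82 -3.04 0.28 0 0 -0.013 1; -4.78 -3.1 0.28 0 0 -0.013 1; -4.74 -3.16 0.28 0 0 -0.013 1; -4.7 -3.23 0.28 0 0 -0.013 1; -4.65 -3.29 0.28 0 0 -0.013 1; -2.97 -4.13 0 0 0 -0.013 1; -2.91 -4.17 0 0 0 -0.013 1; -2.86 -4.21 0 0 0 -0.013 1; -2.8 -4.25 0 0 0 -0.013 1; -2.75 -4.28 0 0 0 -0.013 1; -2.69 -4.32 0 0 0 -0.013 1; -2.63 -4.35 0 0 0 -0.013 1; -2.58 -4.39 0 0 0 -0.013 1; 0.84 -5.71 0.5 0 0 -0.006 1; 0.87 -5.71 0.5 0 0 -0.006 1; 0.91 -5.7 0.5 0 0 -0.006 1; 0.94 -5.7 0.5 0 0 -0.006 1; 0.97 -5.69 0.5 0 0 -0.006 1; 1 -5.68 0.5 0 0 -0.006 1
```

Call:
play_rows:
  targets: "-4.8 -3.05 0.3 0 0 -0.013 1; -4.8 -3.1 0.3 0 0 -0.013 1; -4.75 -3.15 0.3 0 0 -0.013 1; -4.7 -3.2 0.3 0 0 -0.013 1; -4.65 -3.3 0.3 0 0 -0.013 1; -3 -4.1 0 0 0 -0.013 1; -2.9 -4.15 0 0 0 -0.013 1; -2.85 -4.2 0 0 0 -0.013 1; -2.8 -4.25 0 0 0 -0.013 1; -2.75 -4.3 0 0 0 -0.013 1; -2.7 -4.3 0 0 0 -0.013 1; -2.65 -4.35 0 0 0 -0.013 1; -2.6 -4.4 0 0 0 -0.013 1; 0.85 -5.7 0.5 0 0 -0.006 1; 0.85 -5.7 0.5 0 0 -0.006 1; 0.9 -5.7 0.5 0 0 -0.006 1; 0.95 -5.7 0.5 0 0 -0.006 1; 0.95 -5.7 0.5 0 0 -0.006 1; 1 -5.7 0.5 0 0 -0.006 1"

```text
time: 2.52
position: [0.4649, -0.3105, 0.3546]
tool_rot: [-0.052, -3.141, 0.003]
ft_force: [1.2, -0.3, 0.6]
grip_width: 1.0
```

```bash
python3 - <<'E'
from plan import *
import cv2
s,p,R=cur()
rows(p,R,[((.45,-.287,.33),Rtool(87))],1)
from bench import ctrl
d=ctrl.get_image("wrist"); cv2.imwrite("pics/c_wrist.png",d["pixels"]); np.savez("/tmp/c_wrist.npz",**d)
E
```

```text
t 2.52 tcp [ 0.4649 -0.3105  0.3546] yhead 88.12 z [-2.0e-04 -1.8e-03 -1.0e+00] F [ 1.22 -0.34  0.59] T [-0.02 -0.07  0.01] g 1.0
1 rows: 1.56 2.31 2.46 -0.002 0 0.02 1
```

View pics/c_wrist.png

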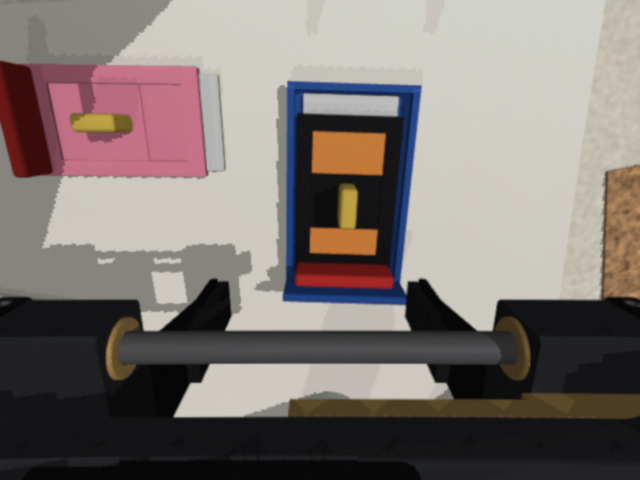

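```bash
cat > meas.py <<'E'
from h import *
def rep(l,x,m):
    p=x[m];p=p[~np.isnan(p[:,0])]
    if len(p)>8:
        r=cv2.minAreaRect((p[:,:2]*1000).astype(np.float32))
        print(l,len(p),"med",np.round(np.median(p,0)*1e3,1),"z5-50-95",np.round(np.percentile(p[:,2],[5,50,95])*1e3,1),"rect",np.round(r[0],1),np.round(r[1],1),round(r[2],1))
def cols(d,box):
    a,b,c,e=box;X=cloud(d)[b:e,a:c];h=hsv(d)[b:e,a:c].astype(int)
    hh,s,v=h[...,0],h[...,1],h[...,2];z=X[...,2]
    return X,hh,s,v,z
def frame(d,box,ztop,tol=.008):
    X,hh,s,v,z=cols(d,box)
    for l,m in dict(yellow=(abs(hh-26)<5)&(s>120),red=((hh<6)|(hh>174))&(s>120)).items():
        rep(l,X,m&(abs(z-ztop)<tol)); 
    rep("amber",X,(abs(hh-14)<5)&(s>150)&(v>150))
E
python3 - <<'E'
from meas import *
d=load("/tmp/c_wrist.npz")
frame(d,(280,75,425,305),.047)
X,hh,s,v,z=cols(d,(280,75,425,305))
b=(abs(hh-110)<15)&(s>120);rep("blue",X,b&(z<.03)); rep("wall",X,b&(z>.04))
print(hsv(d)[205,345],hsv(d)[190:220:6,348], X[130,65])
for f,box in(("top",(370,215,425,302)),("scene",(225,170,325,240))):
    frame(load(f"/tmp/a_{f}.npz"),box,.047)
E
```

```text
yellow 675 med [ 446.9 -285.9   45.9] z5-50-95 [43.1 45.9 47.2] rect [ 447.8 -285.4] [14. 32.] 86.0
red 1336 med [ 510.2 -290.    45.9] z5-50-95 [40.5 45.9 47.2] rect [ 511.7 -289.4] [85.  10.9] 86.2
amber 4474 med [ 415.5 -284.6   11.8] z5-50-95 [10.5 11.8 12.9] rect [ 443.8 -284.9] [ 61.6 109.9] 86.3
blue 5760 med [ 404.5 -250.2   13.5] z5-50-95 [ 3.5 13.5 15.3] rect [ 438.  -282.8] [109.  174.5] 86.3
wall 1285 med [ 525.8 -288.1   48.5] z5-50-95 [41.3 48.5 50.1] rect [ 521.4 -283.1] [73.2 97.5] 37.9
[ 23 162 184] [[ 23 164 165]
 [ 23 161 187]
 [ 23 162 187]
 [ 23 161 187]
 [ 23 162 187]] [ 0.44470255 -0.28762613  0.04575842]
yellow 66 med [ 450.3 -287.9   46.3] z5-50-95 [40.8 46.3 51.3] rect [ 450.5 -287.7] [13.7 32.1] 88.1
red 145 med [ 513.6 -289.8   45.9] z5-50-95 [41.7 45.9 52.1] rect [ 513.8 -291.4] [82.1 12.8] 87.2
yellow 78 med [ 452.1 -283.1   44.9] z5-50-95 [39.7 44.9 48.7] rect [ 450.  -285.7] [16.2 35.2] 84.5
red 131 med [ 514.7 -286.1   45.4] z5-50-95 [42.1 45.4 49. ] rect [ 513.6 -288.9] [82.7 11.9] 86.5
amber 25 med [ 404.  -285.7   12.1] z5-50-95 [ 9.3 12.1 14.6] rect [ 438.2 -283. ] [47.6 87.7] 89.8
```

```bash
python3 - <<'E'
from plan import *
s,p,R=cur()
Q=Rtool(86.4)
rows(p,R,[((.449,-.286,.31),Q,1,2.5),((.449,-.286,.24),Q,1,2.5)],1)
E
```

```text
t 2.58 tcp [ 0.4606 -0.3189  0.3546] yhead 87.53 z [-0.0024 -0.0092 -1.    ] F [-3.03 -7.07  1.89] T [-0.46  0.16  0.01] g 1.005
6 rows: 0.43 1.09 1.48 -0.003 -0.001 0.007 1; 0.44 1.09 1.48 -0.003 -0.001 0.007 1; 0.45 1.08 1.48 -0.003 -0.001 0.007 1; 0 0 2.33 0 0 0 1; 0 0 2.33 0 0 0 1; 0 0 2.33 0 0 0 1
```

Call:
play_rows:
  targets: "0.45 1.1 1.5 -0.003 -0.001 0.007 1; 0.45 1.1 1.5 -0.003 -0.001 0.007 1; 0.45 1.1 1.5 -0.003 -0.001 0.007 1; 0 0 2.3 0 0 0 1; 0 0 2.3 0 0 0 1; 0 0 2.3 0 0 0 1; 0 0 0 0 0 0 1; 0 0 0 0 0 0 1"

```text
time: 3.58
position: [0.4465, -0.2864, 0.2369]
tool_rot: [-0.114, -3.139, 0.0]
ft_force: [-0.7, -0.1, 0.2]
grip_width: 1.001
```

```bash
python3 - <<'E'
from plan import *
s,p,R=cur()
Q=Rtool(86.4)
rows(p,R,[((.449,-.286,.203),Q,1,1)],1)
from bench import ctrl;import cv2
d=ctrl.get_image("wrist"); cv2.imwrite("pics/d_wrist.png",d["pixels"]); np.savez("/tmp/d_wrist.npz",**d)
from meas import *
frame(d,(200,0,500,400),.047)
E
```

```text
t 3.58 tcp [ 0.4465 -0.2864  0.2369] yhead 85.84 z [-6.e-04 -2.e-04 -1.e+00] F [-0.69 -0.15  0.23] T [-0.02 -0.01 -0.01] g 1.001
4 rows: -0.06 0.02 0.85 0 0 -0.002 1; -0.06 0.02 0.85 0 0 -0.002 1; -0.06 0.01 0.85 0 0 -0.002 1; -0.06 0.01 0.85 0 0 -0.002 1
yellow 1555 med [ 445.4 -285.2   45.9] z5-50-95 [42.7 45.9 47. ] rect [ 447.5 -285.3] [13.8 32.4] 85.9
red 2540 med [ 507.9 -289.3   45.1] z5-50-95 [39.9 45.1 46.7] rect [ 509.2 -289.2] [84.8  8.5] 85.9
amber 8235 med [ 410.5 -282.9   11.7] z5-50-95 [10.7 11.7 12.9] rect [ 439.6 -284.8] [ 62.2 102.3] 86.2
```

View pics/d_wrist.png

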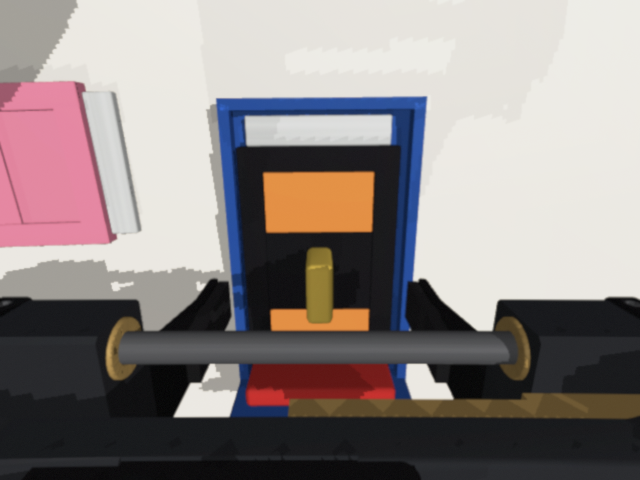

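Call:
play_rows:
  targets: "-0.1 0 0.85 0 0 0 1; -0.1 0 0.85 0 0 0 1; -0.05 0 0.85 0 0 0 1; -0.05 0 0.8 0 0 0 1; 0 0 0 0 0 0 1; 0 0 0 0 0 0 -0.3; 0 0 0 0 0 0 -1; 0 0 0 0 0 0 -1; 0 0 0 0 0 0 -1; 0 0 0 0 0 0 -1"
  newtons: 25

```text
time: 4.88
position: [0.4506, -0.2871, 0.203]
tool_rot: [0.114, 3.137, -0.001]
ft_force: [0.0, 0.3, -0.3]
grip_width: 0.519
```

```bash
python3 - <<'E'
from plan import *
s,p,R=cur()
rows(p,R,[(p+[0,0,.09],R,-1,2)],-1)
E
```

```text
t 4.88 tcp [ 0.4506 -0.2871  0.203 ] yhead 85.85 z [ 0.003 -0.001 -1.   ] F [ 0.04  0.32 -0.32] T [0.07 0.06 0.03] g 0.519
5 rows: -0.01 0 -1.8 0 0 0 -1; -0.01 0 -1.8 0 0 0 -1; -0.01 0 -1.8 0 0 0 -1; -0.01 0 -1.8 0 0 0 -1; -0.01 0 -1.8 0 0 0 -1
```

Call:
play_rows:
  targets: "0 0 0 0 0 0 -1; 0 0 0 0 0 0 -1; 0 0 0 0 0 0 -1; 0 0 0 0 0 0 -1; 0 0 0 0 0 0 -1; 0 0 0 0 0 0 -1"

```text
time: 5.62
position: [0.4506, -0.2869, 0.2031]
tool_rot: [0.113, 3.136, -0.001]
ft_force: [-0.2, 1.2, 1.0]
grip_width: 0.161
```

Call:
play_rows:
  targets: "0 0 -0.4 0 0 0 -1; 0 0 -1 0 0 0 -1; 0 0 -1.8 0 0 0 -1; 0 0 -1.8 0 0 0 -1; 0 0 -1.8 0 0 0 -1; 0 0 -1.8 0 0 0 -1; 0 0 0 0 0 0 -1"

```text
time: 6.5
position: [0.4502, -0.2873, 0.2963]
tool_rot: [0.115, 3.134, -0.001]
ft_force: [-0.7, -1.4, -2.1]
grip_width: 0.158
```

```bash
python3 - <<'E'
from plan import *
s,p,R=cur()
from bench import ctrl;import cv2
d=ctrl.get_image("wrist"); cv2.imwrite("pics/e_wrist.png",d["pixels"]); np.savez("/tmp/e_wrist.npz",**d)
from meas import *
frame(d,(200,0,500,400),p[2]-.203+.047,.015)
# place so the frame center at mat (520,28.5): handle at +10 along x
rows(p,R,[((.53,.028,p[2]+.01),Rtool(86.4),-1,3.5)],-1)
E
```

```text
t 6.5 tcp [ 0.4502 -0.2873  0.2963] yhead 85.81 z [ 0.0051 -0.0011 -1.    ] F [-0.67 -1.44 -2.14] T [ 0.03 -0.   -0.02] g 0.158
yellow 1891 med [ 439.2 -286.1  138.7] z5-50-95 [128.6 138.7 140. ] rect [ 442.  -286.1] [15.3 22.4] 84.4
amber 9349 med [ 405.9 -284.   104.8] z5-50-95 [103.8 104.8 105.8] rect [ 443.9 -286.4] [ 62.3 110.4] 85.8
10 rows: -0.57 3.2 -0.1 0 0.001 -0.001 -1; -0.57 3.2 -0.1 0 0.001 -0.001 -1; -0.57 3.2 -0.1 0 0.001 -0.001 -1; -0.58 3.2 -0.1 0 0.001 -0.001 -1; -0.58 3.2 -0.1 0 0.001 -0.001 -1; -0.58 3.2 -0.1 0 0.001 -0.001 -1; -0.59 3.2 -0.1 0 0.001 -0.001 -1; -0.59 3.2 -0.1 0 0.001 -0.001 -1; -0.59 3.2 -0.1 0 0.001 -0.001 -1; -0.6 3.2 -0.1 0 0.001 -0.001 -1
```

View pics/e_wrist.png

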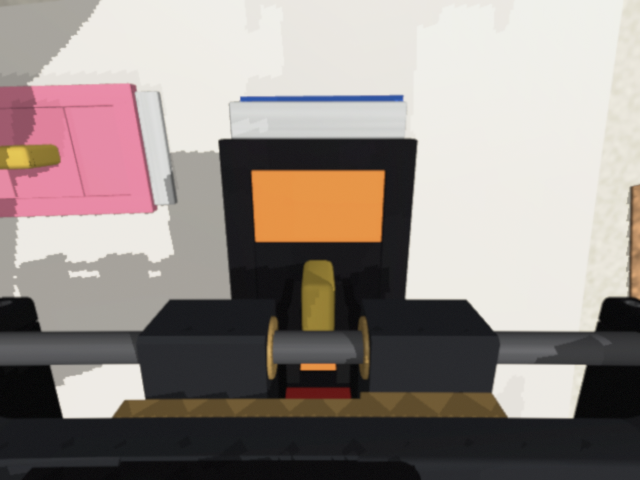

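Call:
play_rows:
  targets: "-0.3 1.6 -0.1 0 0 0 -1; -0.55 3.2 -0.1 0 0 0 -1; -0.55 3.2 -0.1 0 0 0 -1; -0.55 3.2 -0.1 0 0 0 -1; -0.6 3.2 -0.1 0 0 0 -1; -0.6 3.2 -0.1 0 0 0 -1; -0.6 3.2 -0.1 0 0 0 -1; -0.6 3.2 0 0 0 0 -1; -0.6 3.2 0 0 0 0 -1; -0.6 3.2 0 0 0 0 -1; -0.3 2 0 0 0 0 -1; 0 0 0 0 0 0 -1; 0 0 0 0 0 0 -1"

```text
time: 8.18
position: [0.5298, 0.0406, 0.2914]
tool_rot: [-0.121, -3.123, 0.007]
ft_force: [-0.5, 0.2, -1.7]
grip_width: 0.157
```

```bash
python3 - <<'E'
from plan import *
s,p,R=cur()
# frame underside z = tcp -.198 ; seat on mat .003 => tcp .201
rows(p,R,[((.53,.028,.225),Rtool(86.4),-1,2)],-1)
E
```

```text
t 8.18 tcp [0.5298 0.0406 0.2914] yhead 85.58 z [-0.0164 -0.0037 -0.9999] F [-0.46  0.23 -1.73] T [ 0.02 -0.02 -0.04] g 0.157
4 rows: -0.06 -0.31 1.66 -0.001 -0.004 -0.004 -1; -0.05 -0.31 1.66 -0.001 -0.004 -0.004 -1; -0.04 -0.31 1.66 -0.001 -0.004 -0.004 -1; -0.03 -0.31 1.66 -0.001 -0.004 -0.004 -1
```

Call:
play_rows:
  targets: "0 -0.3 1.6 0 -0.004 0 -1; 0 -0.3 1.6 0 -0.004 0 -1; 0 -0.3 1.7 0 -0.004 0 -1; 0 -0.3 1.6 0 -0.004 0 -1; 0 0 0.8 0 0 0 -1; 0 0 0 0 0 0 -1; 0 0 0 0 0 0 -1"

```text
time: 9.05
position: [0.5259, 0.0192, 0.2127]
tool_rot: [-0.14, -3.136, 0.013]
ft_force: [0.1, 0.2, -2.9]
grip_width: 0.156
```

```bash
python3 - <<'E'
from plan import *
s,p,R=cur()
rows(p,R,[((.53,.028,.205),Rtool(86.4),-1,.5)],-1)
E
```

```text
t 9.05 tcp [0.5259 0.0192 0.2127] yhead 84.9 z [-0.0023 -0.0082 -1.    ] F [ 0.1   0.18 -2.9 ] T [0.03 0.01 0.02] g 0.156
3 rows: -0.11 0.31 0.25 -0.003 -0.001 -0.009 -1; -0.11 0.31 0.25 -0.003 -0.001 -0.009 -1; -0.12 0.3 0.26 -0.003 -0.001 -0.009 -1
```

Call:
play_rows:
  targets: "-0.1 0.3 0.25 -0.003 0 -0.009 -1; -0.1 0.3 0.25 -0.003 0 -0.009 -1; -0.1 0.3 0.25 -0.003 0 -0.009 -1; 0 0 0.15 0 0 0 -1; 0 0 0 0 0 0 -1"

```text
time: 9.68
position: [0.5306, 0.0293, 0.2043]
tool_rot: [0.092, 3.139, 0.004]
ft_force: [0.1, 0.1, -3.1]
grip_width: 0.159
```

```bash
python3 - <<'E'
from plan import *
s,p,R=cur()
E
```

```text
t 9.68 tcp [0.5306 0.0293 0.2043] yhead 86.64 z [ 0.001   0.0024 -1.    ] F [ 0.08  0.08 -3.11] T [ 0.01 -0.02  0.06] g 0.159
```

Call:
play_rows:
  targets: "0 0 0.1 0 0 0 -1; 0 0 0.1 0 0 0 -1; 0 0 0.1 0 0 0 -1; 0 0 0 0 0 0 -1"

```text
time: 10.18
position: [0.5307, 0.0291, 0.2013]
tool_rot: [0.093, 3.139, 0.004]
ft_force: [-0.5, -0.6, -1.7]
grip_width: 0.159
```

Call:
play_rows:
  targets: "0 0 0.08 0 0 0 -1; 0 0 0 0 0 0 -0.3; 0 0 0 0 0 0 -0.3; 0 0 0 0 0 0 -0.3; 0 0 0 0 0 0 -0.3; 0 0 -0.5 0 0 0 -0.3; 0 0 -2 0 0 0 -0.3; 0 0 -3 0 0 0 -0.3; 0 0 -3 0 0 0 -0.3; 0 0 -2 0 0 0 -0.3; 0 0 0 0 0 0 -0.3; 0 0 0 0 0 0 -0.3"

```text
time: 11.68
position: [0.5307, 0.0285, 0.3103]
tool_rot: [0.093, 3.137, 0.005]
ft_force: [0.3, 0.1, -0.4]
grip_width: 0.353
```

```bash
python3 - <<'E'
from plan import *
s,p,R=cur()
from bench import ctrl;import cv2
from meas import *
d=ctrl.get_image("wrist"); cv2.imwrite("pics/f_wrist.png",d["pixels"]); np.savez("/tmp/f_wrist.npz",**d)
frame(d,(100,0,550,400),.045)
d=ctrl.get_image("scene"); cv2.imwrite("pics/f_scene.png",d["pixels"]); np.savez("/tmp/f_scene.npz",**d)
frame(d,(300,230,420,345),.045)
E
```

```text
t 11.68 tcp [0.5307 0.0285 0.3103] yhead 86.59 z [ 0.003   0.0028 -1.    ] F [ 0.25  0.11 -0.44] T [ 0.03  0.01 -0.04] g 0.353
yellow 830 med [526.1  30.4  44. ] z5-50-95 [41.7 44.  45.1] rect [527.1  30.1] [13.5 32.2] 86.9
red 966 med [589.3  25.7  43.7] z5-50-95 [38.2 43.7 45.1] rect [591.3  26.2] [48.3 11.4] 86.6
amber 5549 med [494.3  31.6   9.8] z5-50-95 [ 8.7  9.8 11. ] rect [523.3  30.6] [ 62.1 110.5] 86.7
yellow 101 med [530.4  31.2  43.1] z5-50-95 [38.9 43.1 46. ] rect [529.7  30.5] [13.3 32.7] 87.9
red 238 med [594.7  29.9  43.9] z5-50-95 [38.7 43.9 46.9] rect [627.5  14.8] [ 83.1 101.1] 72.1
amber 514 med [494.7  31.6  10.1] z5-50-95 [ 7.1 10.1 14. ] rect [529.3  29.3] [123.9  66.7] 2.7
```

View pics/f_wrist.png

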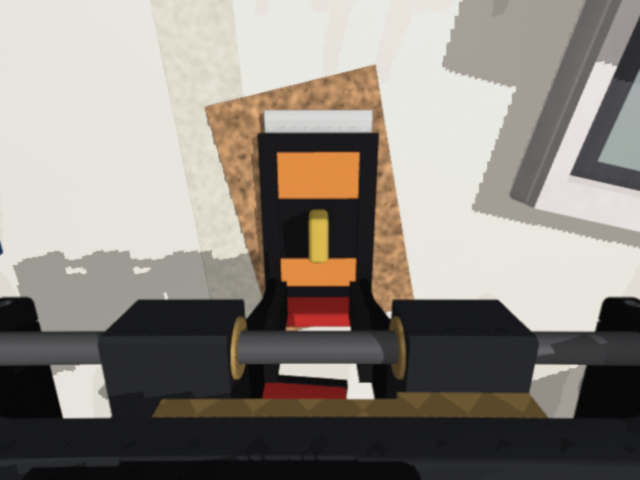

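View pics/f_scene.png

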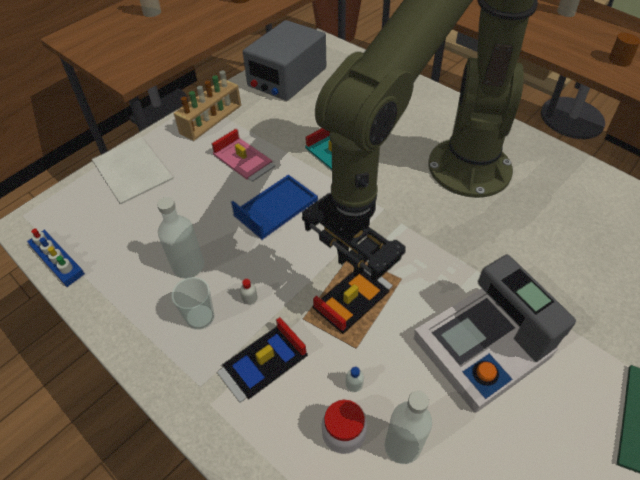

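```bash
python3 - <<'E'
from plan import *
s,p,R=cur()
rows(p,R,[((.592,.0255,.27),Rtool(-3.4),-.3,3)],-.3)
E
```

```text
t 11.78 tcp [0.5307 0.0285 0.31  ] yhead 86.58 z [ 0.0025  0.0025 -1.    ] F [-0.55  0.3   0.04] T [0.03 0.06 0.02] g 0.352
10 rows: -0.61 0.01 0.4 0 0 0.157 -0.3; -0.6 0.1 0.4 0 0 0.157 -0.3; -0.58 0.2 0.4 0 0 0.157 -0.3; -0.54 0.28 0.4 0 0 0.157 -0.3; -0.49 0.37 0.4 0 0 0.157 -0.3; -0.43 0.44 0.4 0 0 0.157 -0.3; -0.35 0.5 0.4 0 0 0.157 -0.3; -0.27 0.55 0.4 0 0 0.157 -0.3; -0.18 0.59 0.4 0 0 0.157 -0.3; -0.09 0.61 0.4 0 0 0.157 -0.3
```

Call:
play_rows:
  targets: "-0.6 0 0.4 0 0 0.157 -0.3; -0.6 0.1 0.4 0 0 0.157 -0.3; -0.6 0.2 0.4 0 0 0.157 -0.3; -0.55 0.3 0.4 0 0 0.157 -0.3; -0.5 0.35 0.4 0 0 0.157 -0.3; -0.4 0.45 0.4 0 0 0.157 -0.3; -0.35 0.5 0.4 0 0 0.157 -0.3; -0.25 0.55 0.4 0 0 0.157 -0.3; -0.2 0.6 0.4 0 0 0.157 -0.3; -0.1 0.6 0.4 0 0 0.15 -0.3; 0 0 0 0 0 0 -0.3; 0 0 0 0 0 0 -0.3"

```text
time: 13.28
position: [0.5892, 0.0241, 0.2555]
tool_rot: [-2.324, -2.101, 0.027]
ft_force: [0.5, -0.2, -0.4]
grip_width: 0.354
```

```bash
python3 - <<'E'
from plan import *
s,p,R=cur()
rows(p,R,[((.592,.0255,.235),Rtool(-3.4),-.3,1.5)],-.3)
E
```

```text
t 13.28 tcp [0.5892 0.0241 0.2555] yhead -5.75 z [-0.0188 -0.0053 -0.9998] F [ 0.54 -0.18 -0.38] T [-0.11  0.05  0.  ] g 0.354
2 rows: 0.09 0.15 1.02 -0.009 0.003 -0.021 -0.3; 0.09 0.14 1.02 -0.009 0.003 -0.021 -0.3
```

Call:
play_rows:
  targets: "0.1 0.15 1 -0.009 0.003 -0.02 -0.3; 0.1 0.15 1 -0.009 0.003 -0.02 -0.3; 0 0 0 0 0 0 -0.3; 0 0 0 0 0 0 -0.3"

```text
time: 13.78
position: [0.5916, 0.0259, 0.2336]
tool_rot: [-2.281, -2.16, -0.0]
ft_force: [0.0, 0.5, -0.5]
grip_width: 0.348
```

```bash
python3 - <<'E'
from plan import *
s,p,R=cur()
rows(p,R,[((.592,.0255,.2),Rtool(-3.4),-.3,.9)],-.3)
from bench import ctrl;import cv2
from meas import *
d=ctrl.get_image("wrist"); cv2.imwrite("pics/g_wrist.png",d["pixels"]); np.savez("/tmp/g_wrist.npz",**d)
E
```

```text
t 13.78 tcp [0.5916 0.0259 0.2336] yhead -3.11 z [-0.e+00  2.e-04 -1.e+00] F [ 0.05  0.48 -0.48] T [-0.09  0.04  0.02] g 0.348
4 rows: -0.01 0.01 0.84 0 0 0.001 -0.3; -0.01 0.01 0.84 0 0 0.001 -0.3; -0.01 0.01 0.84 0 0 0.001 -0.3; -0.01 0.01 0.84 0 0 0.001 -0.3
```

View pics/g_wrist.png

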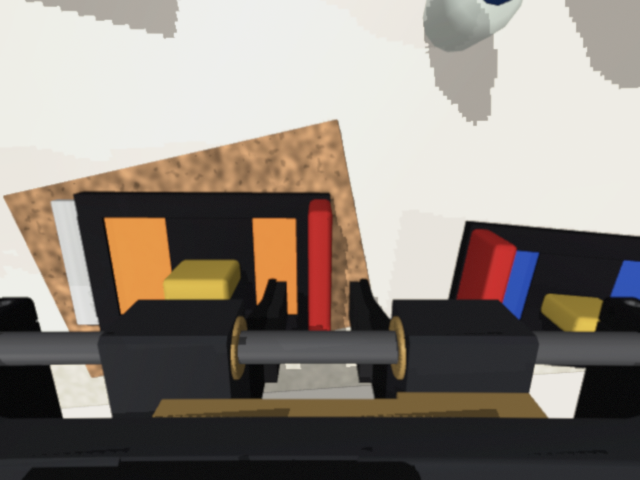

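Call:
play_rows:
  targets: "0 0 0.85 0 0 0 -0.3; 0 0 0.85 0 0 0 -0.3; 0 0 0.85 0 0 0 -0.3; 0 0 0.75 0 0 0 -0.3; 0 0 0 0 0 0 -0.3; 0 0 0 0 0 0 -1; 0 0 0 0 0 0 -1; 0 0 0 0 0 0 -1; 0 0 0 0 0 0 -1; 0 0 0 0 0 0 -1; 0 0 0 0 0 0 -1"
  newtons: 45

```text
time: 15.2
position: [0.5918, 0.026, 0.1986]
tool_rot: [2.281, 2.16, 0.001]
ft_force: [-0.3, -0.2, -1.1]
grip_width: 0.135
```

```bash
python3 - <<'E'
from plan import *
s,p,R=cur()
E
```

```text
t 15.2 tcp [0.5918 0.026  0.1986] yhead -3.11 z [ 8.e-04  5.e-04 -1.e+00] F [-0.29 -0.18 -1.09] T [-0.07  0.04  0.01] g 0.135
```

```bash
cat >> plan.py <<'E'
PO=np.array([.4322,.2703,0]); PY=-16.0
Rz=Ro.from_euler('z',PY,degrees=True)
G=np.array([.154,.0006,.1956])   # tcp relative to tongue tip in frame axes
def tippose(xt,zt,t,yt=0.):
    Rf=Rz*Ro.from_euler('y',-t)
    p=PO+Rz.apply([xt,yt,zt])+Rf.apply(G)
    return p,Rtool(PY,-t,PY+90)
def tipnow(p,R):
    # frame rotation from tool: frame x = tool y, frame z=-tool z, frame y = tool x
    M=R.as_matrix(); Rf=np.column_stack([M[:,1],M[:,0],-M[:,2]])
    tip=Rz.inv().apply(p-Rf@G-PO); L=Rz.inv().as_matrix()@Rf
    t=np.arctan2(L[2,0],L[0,0]); yaw=np.degrees(np.arctan2(L[1,0],L[0,0])); roll=L[2,1]
    print("tip mm",np.round(tip*1e3,1),"tilt",round(t,4),"yaw",round(yaw,2),"roll",round(roll,4)); return tip,t
E
python3 - <<'E'
from plan import *
s,p,R=cur(); tipnow(p,R)
Q=tippose(.03,.1,.1)
a=p+[0,0,.09]
print(Q[0])
rows(p,R,[(a,R,-1,1.8),(Q[0],Q[1],-1,3)],-1)
E
```

```text
t 15.2 tcp [0.5918 0.026  0.1986] yhead -3.11 z [ 8.e-04  5.e-04 -1.e+00] F [-0.29 -0.18 -1.09] T [-0.07  0.04  0.01] g 0.135
tip mm [  70.9 -225.6    2.9] tilt 0.0008 yaw 12.89 roll 0.0005
[0.58972702 0.22575403 0.30999716]
12 rows: 0 0 -1.8 0 0 0 -1; 0 0 -1.8 0 0 0 -1; 0 0 -1.8 0 0 0 -1; 0 0 -1.8 0 0 0 -1; 0 0 -1.8 0 0 0 -1; 2.85 -0.18 -0.3 -0.014 -0.002 0.032 -1; 2.84 -0.27 -0.31 -0.014 -0.002 0.032 -1; 2.83 -0.36 -0.32 -0.014 -0.002 0.032 -1; 2.82 -0.44 -0.33 -0.014 -0.002 0.032 -1; 2.8 -0.53 -0.34 -0.014 -0.002 0.032 -1; 2.78 -0.61 -0.36 -0.014 -0.002 0.032 -1; 2.76 -0.7 -0.37 -0.014 -0.002 0.032 -1
```

Call:
play_rows:
  targets: "0 0 -0.5 0 0 0 -1; 0 0 -1 0 0 0 -1; 0 0 -1.8 0 0 0 -1; 0 0 -1.8 0 0 0 -1; 0 0 -1.8 0 0 0 -1; 0 0 -1.8 0 0 0 -1; 0 0 0 0 0 0 -1; 0 0 0 0 0 0 -1"

```text
time: 16.2
position: [0.5918, 0.0257, 0.2933]
tool_rot: [2.28, 2.159, 0.005]
ft_force: [0.9, 0.2, -2.4]
grip_width: 0.131
```

```bash
python3 - <<'E'
from plan import *
s,p,R=cur(); tipnow(p,R)
from bench import ctrl;import cv2
from meas import *
d=ctrl.get_image("wrist"); cv2.imwrite("pics/i_wrist.png",d["pixels"]); np.savez("/tmp/i_wrist.npz",**d)
X,hh,ss,v,z=cols(d,(0,0,640,330))
m=(abs(hh-14)<5)&(ss>150)&(v>150)&(z>.05)
P=X[m]; M=R.as_matrix()
L=(P-p)@M  # tool coords
L=np.column_stack([L[:,1]+.074,L[:,0],.1956-L[:,2]])
A=np.column_stack([L[:,:2],np.ones(len(L))]);print(len(L),np.linalg.lstsq(A,L[:,2],rcond=None)[0],L.mean(0),np.percentile(L,[2,98],axis=0))
r=cv2.minAreaRect((L[:,:2]*1000).astype(np.float32));print(r)
E
```

```text
t 16.2 tcp [0.5918 0.0257 0.2933] yhead -3.12 z [ 0.0033  0.0014 -1.    ] F [ 0.88  0.19 -2.38] T [-0.1  -0.05  0.02] g 0.131
tip mm [  71.4 -225.6   97.2] tilt 0.0033 yaw 12.88 roll 0.0016
9068 [0.00378082 0.00596403 0.00644685] [-0.00701881  0.010752    0.00648443] [[-0.0496324  -0.01770541  0.00517493]
 [ 0.05748242  0.03080606  0.00807014]]
((4.016361236572266, 5.810998916625977), (53.05778884887695, 111.23564147949219), 89.9885025024414)
```

View pics/i_wrist.png

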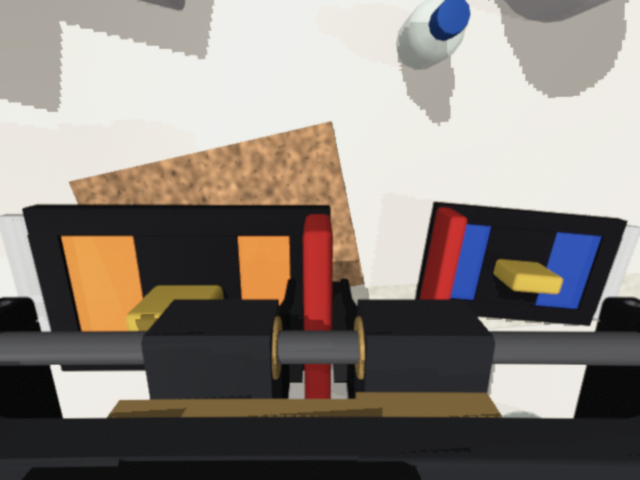

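```bash
python3 - <<'E'
from plan import *
s,p,R=cur()
Q=tippose(.03,.1,.1)
rows(p,R,[(Q[0],Q[1],-1,2.6)],-1)
E
```

```text
t 16.25 tcp [0.5919 0.0257 0.2933] yhead -3.12 z [ 0.0035  0.0013 -1.    ] F [-0.68 -0.33 -2.76] T [-0.14 -0.08  0.01] g 0.136
8 rows: 2.5 -0.16 -0.21 -0.012 -0.002 0.028 -1; 2.49 -0.23 -0.21 -0.012 -0.002 0.028 -1; 2.48 -0.3 -0.22 -0.012 -0.002 0.028 -1; 2.47 -0.36 -0.23 -0.012 -0.002 0.028 -1; 2.46 -0.43 -0.24 -0.012 -0.002 0.028 -1; 2.45 -0.5 -0.25 -0.012 -0.002 0.028 -1; 2.43 -0.56 -0.26 -0.012 -0.002 0.028 -1; 2.42 -0.63 -0.27 -0.012 -0.002 0.028 -1
```

Call:
play_rows:
  targets: "1.5 -0.1 -0.2 -0.012 -0.002 0.028 -1; 2.5 -0.2 -0.2 -0.012 -0.002 0.028 -1; 2.5 -0.25 -0.2 -0.012 -0.002 0.028 -1; 2.5 -0.3 -0.2 -0.012 -0.002 0.028 -1; 2.5 -0.4 -0.25 -0.012 -0.002 0.028 -1; 2.45 -0.5 -0.25 -0.012 -0.002 0.028 -1; 2.4 -0.55 -0.25 -0.012 -0.002 0.028 -1; 1.5 -0.6 -0.25 -0.012 -0.002 0.028 -1; 0 0 0 0 0 0 -1; 0 0 0 0 0 0 -1"

```text
time: 17.5
position: [0.5873, 0.2107, 0.2987]
tool_rot: [2.451, 1.831, 0.062]
ft_force: [0.1, -0.5, -2.5]
grip_width: 0.139
```

```bash
python3 - <<'E'
from plan import *
s,p,R=cur();tipnow(p,R)
Q=tippose(0,.075,.1);Q2=tippose(-.045,.062,.1)
rows(p,R,[(Q[0],Q[1],-1,2)],-1)
rows(p,R,[(Q[0],Q[1],-1,2),(Q2[0],Q2[1],-1,2)],-1)
E
```

```text
t 17.5 tcp [0.5873 0.2107 0.2987] yhead -16.44 z [ 0.0814 -0.0416 -0.9958] F [ 0.13 -0.45 -2.46] T [-0.11  0.09  0.04] g 0.139
tip mm [ 29.7 -17.4  90.1] tilt 0.09 yaw -0.44 roll -0.0168
2 rows: 0.75 -1.65 0.53 -0.005 0.009 -0.004 -1; 0.75 -1.65 0.52 -0.005 0.009 -0.004 -1
5 rows: 0.75 -1.65 0.53 -0.005 0.009 -0.004 -1; 0.75 -1.65 0.52 -0.005 0.009 -0.004 -1; 0 -1.54 0.28 0 0 0 -1; 0 -1.54 0.28 0 0 0 -1; 0 -1.54 0.28 0 0 0 -1
```

Call:
play_rows:
  targets: "0.75 -1.6 0.5 -0.005 0.009 -0.004 -1; 0.75 -1.6 0.5 -0.005 0.009 -0.004 -1; 0 -0.5 0.1 0 0 0 -1; 0 0 0 0 0 0 -1; 0 0 0 0 0 0 -1"

```text
time: 18.12
position: [0.5545, 0.2345, 0.2824]
tool_rot: [2.446, 1.842, 0.091]
ft_force: [0.3, 0.2, -2.0]
grip_width: 0.134
```

```bash
python3 - <<'E'
from plan import *
s,p,R=cur();tipnow(p,R)
Q2=tippose(-.05,.062,.1)
rows(p,R,[(Q2[0],Q2[1],-1,1.5)],-1)
from bench import ctrl;import cv2
from meas import *
for n in("wrist","scene","top"):
    d=ctrl.get_image(n); cv2.imwrite(f"pics/j_{n}.png",d["pixels"]); np.savez(f"/tmp/j_{n}.npz",**d)
E
```

```text
t 18.12 tcp [0.5545 0.2345 0.2824] yhead -16.04 z [ 0.0949 -0.0269 -0.9951] F [ 0.33  0.22 -1.97] T [-0.15  0.07  0.02] g 0.134
tip mm [-6.5 -1.1 72.6] tilt 0.0988 yaw -0.04 roll 0.0004
3 rows: 0.04 -1.49 0.2 0 0 0 -1; 0.04 -1.49 0.2 0 0 0 -1; 0.04 -1.49 0.2 0 0 0 -1
```

View pics/j_wrist.png

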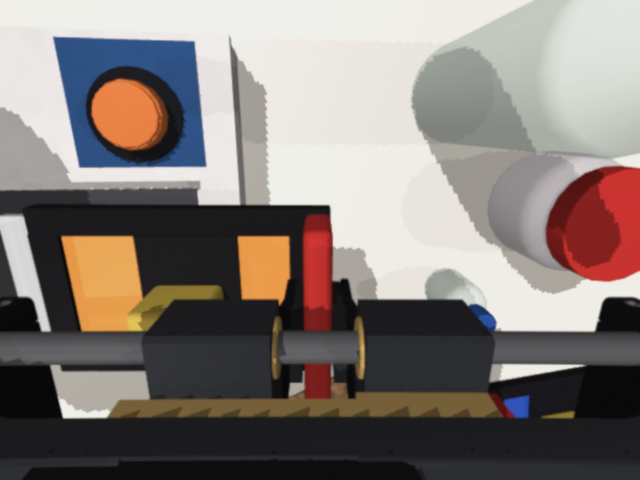

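View pics/j_scene.png

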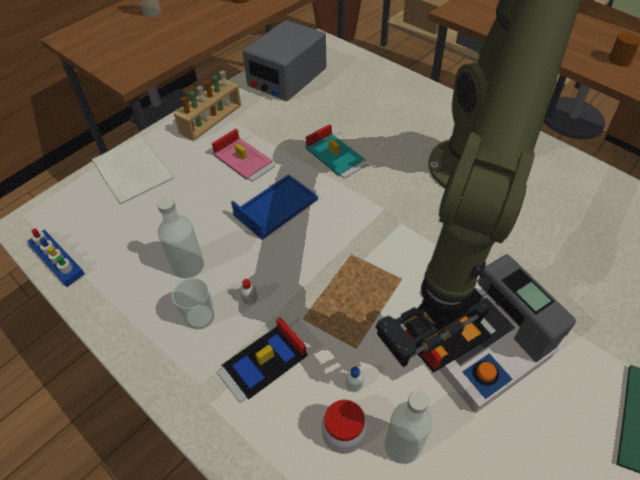

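```bash
python3 - <<'E'
from meas import *
d=load("/tmp/j_wrist.npz");X,hh,s,v,z=cols(d,(40,30,260,200))
rep("key",X,(abs(hh-10)<7)&(s>150)&(z>.048))
b=(abs(hh-108)<12)&(s>120)&(abs(z-.04)<.006);rep("pad",X,b)
w=(s<60)&(v>140)&(abs(z-.04)<.006);rep("white",X,w)
from plan import *
print(PO+Rz.apply([.052,.085,.05]))
for f,b2 in(("top",(110,205,230,310)),("scene",(410,255,575,410))):
    X,hh,s,v,z=cols(load(f"/tmp/j_{f}.npz"),b2); rep(f+"key",X,(abs(hh-10)<7)&(s>150)&(z>.048));rep("pad",X,(abs(hh-108)<12)&(s>120)&(abs(z-.04)<.006))
E
```

```text
key 4049 med [505.7 340.2  55.4] z5-50-95 [51.2 55.4 56.7] rect [504.6 340. ] [35.3 33.9] 66.4
pad 9470 med [508.8 357.7  40. ] z5-50-95 [38.8 40.  41.4] rect [505.  345.2] [65.1 69.8] 73.9
white 12824 med [520.6 335.8  39.1] z5-50-95 [37.9 39.1 40.3] rect [501.1 338.2] [ 90.4 110.7] 73.7
[0.50561478 0.3376741  0.05      ]
topkey 29 med [526.5 205.1  94.8] z5-50-95 [ 83.2  94.8 197.8] rect [499.1 216.7] [ 18.5 115.1] 67.2
scenekey 612 med [503.8 289.   80.7] z5-50-95 [ 51.8  80.7 128.9] rect [540.4 281.3] [120.3 156.9] 70.2
pad 584 med [515.8 355.5  40.5] z5-50-95 [37.7 40.5 43. ] rect [505.4 343.5] [63.4 68.9] 74.0
```

Call:
play_rows:
  targets: "0.05 -1.5 0.2 0 0 0 -1; 0.05 -1.5 0.2 0 0 0 -1; 0.05 -1.5 0.2 0 0 0 -1; 0 0 0 0 0 0 -1; 0 0 0 0 0 0 -1"

```text
time: 18.9
position: [0.5092, 0.2492, 0.2711]
tool_rot: [2.446, 1.842, 0.091]
ft_force: [0.4, -1.0, -2.3]
grip_width: 0.138
```

```bash
sed -i 's/PO=np.array(.*/PO=np.array([.4322,.2708,0]); PY=-16.0/' plan.py; python3 - <<'E'
from plan import *
s,p,R=cur();tipnow(p,R)
Q2=tippose(-.066,.048,.1)
rows(p,R,[(Q2[0],Q2[1],-1,1)],-1)
E
```

```text
t 18.9 tcp [0.5092 0.2492 0.2711] yhead -16.03 z [ 0.0943 -0.0268 -0.9952] F [ 0.4  -1.01 -2.28] T [-0.09  0.1  -0.  ] g 0.138
tip mm [-54.1  -0.1  61.4] tilt 0.0982 yaw -0.03 roll 0.0003
2 rows: 0.01 -0.67 0.59 -0.001 0 0 -1; 0.01 -0.68 0.59 -0.001 0 0 -1
```

Call:
play_rows:
  targets: "0 -0.55 0.6 -0.001 0 0 -1; 0 -0.5 0.6 -0.001 0 0 -1; 0 0 0 0 0 0 -1; 0 0 0 0 0 0 -1"

```text
time: 19.4
position: [0.5004, 0.2513, 0.2572]
tool_rot: [2.445, 1.839, 0.093]
ft_force: [0.4, 1.0, -3.4]
grip_width: 0.136
```

```bash
python3 - <<'E'
from plan import *
s,p,R=cur();tipnow(p,R)
Q2=tippose(-.066,.035,.1)
rows(p,R,[(Q2[0],Q2[1],-1,.5)],-1)
E
```

```text
t 19.4 tcp [0.5004 0.2513 0.2572] yhead -16.1 z [ 0.0971 -0.028  -0.9949] F [ 0.41  1.01 -3.4 ] T [-0.07  0.07  0.  ] g 0.136
tip mm [-62.5  -0.3  47.1] tilt 0.1012 yaw -0.1 roll -0.0
3 rows: 0.02 -0.15 0.39 0 0 -0.001 -1; 0.02 -0.15 0.39 0 0 -0.001 -1; 0.02 -0.15 0.4 0 0 -0.001 -1
```

Call:
play_rows:
  targets: "0 -0.15 0.4 0 0 0 -1; 0 -0.15 0.4 0 0 0 -1; 0 -0.1 0.4 0 0 0 -1; 0 0 0 0 0 0 -1; 0 0 0 0 0 0 -1"

```text
time: 20.02
position: [0.4979, 0.252, 0.2441]
tool_rot: [2.445, 1.838, 0.093]
ft_force: [-0.4, 0.1, -1.7]
grip_width: 0.131
```

```bash
python3 - <<'E'
from plan import *
s,p,R=cur();tipnow(p,R)
E
```

```text
t 20.02 tcp [0.4979 0.252  0.2441] yhead -16.13 z [ 0.0975 -0.0282 -0.9948] F [-0.36  0.08 -1.71] T [-0.07  0.14  0.05] g 0.131
tip mm [-65.   -0.3  33.9] tilt 0.1017 yaw -0.13 roll -0.0001
```

Call:
play_rows:
  targets: "0 0 0.1 0 0 0 -1; 0 0 0.1 0 0 0 -1; 0 0 0 0 0 0 -1"

```text
time: 20.4
position: [0.4983, 0.252, 0.2422]
tool_rot: [2.445, 1.838, 0.094]
ft_force: [-0.1, 0.1, -2.4]
grip_width: 0.135
```

```bash
python3 - <<'E'
from plan import *
s,p,R=cur();tipnow(p,R)
Q2=tippose(-.075,.0318,.09)
rows(p,R,[(Q2[0],Q2[1],-1,.4)],-1)
from bench import ctrl;import cv2
d=ctrl.get_image("scene"); cv2.imwrite(f"pics/k_scene.png",cv2.resize(d["pixels"][260:420,380:590],None,fx=3.5,fy=3.5,interpolation=cv2.INTER_CUBIC))
E
```

```text
t 20.4 tcp [0.4983 0.252  0.2422] yhead -16.14 z [ 0.0979 -0.0279 -0.9948] F [-0.13  0.08 -2.42] T [-0.06  0.06 -0.04] g 0.135
tip mm [-64.6  -0.1  32. ] tilt 0.1019 yaw -0.14 roll 0.0004
3 rows: 0.02 -0.27 0.03 0.004 0 -0.001 -1; 0.02 -0.27 0.03 0.004 0 -0.001 -1; 0.02 -0.27 0.03 0.004 0 -0.001 -1
```

View pics/k_scene.png

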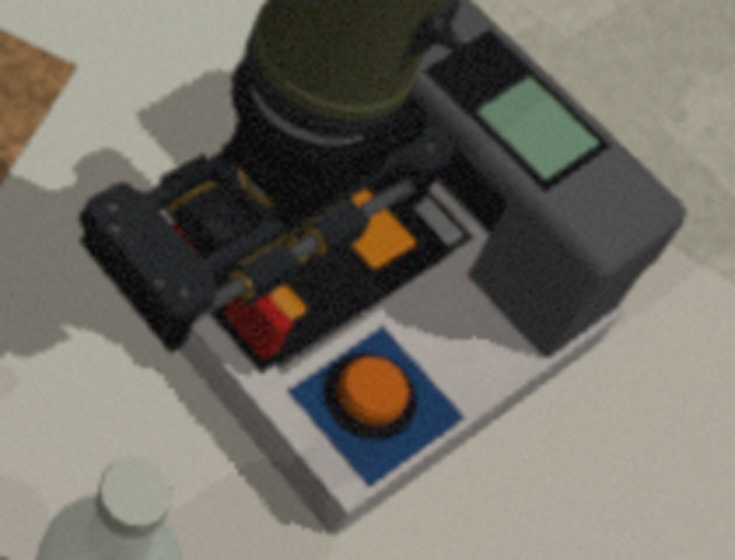

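Call:
play_rows:
  targets: "0 -0.25 0.03 0.004 0 0 -1; 0 -0.25 0.03 0.004 0 0 -1; 0 -0.25 0.03 0.004 0 0 -1; 0 -0.1 0 0 0 0 -1; 0 0 0 0 0 0 -1"

```text
time: 21.08
position: [0.4895, 0.2546, 0.2405]
tool_rot: [2.453, 1.845, 0.083]
ft_force: [-0.2, -0.1, -2.7]
grip_width: 0.135
```

```bash
python3 - <<'E'
from plan import *
s,p,R=cur();tipnow(p,R)
Q2=tippose(-.079,.0315,.085)
rows(p,R,[(Q2[0],Q2[1],-1,.3)],-1)
E
```

```text
t 21.07 tcp [0.4895 0.2546 0.2405] yhead -16.12 z [ 0.0855 -0.0241 -0.996 ] F [-0.18 -0.06 -2.66] T [-0.06  0.06 -0.07] g 0.135
tip mm [-76.4   0.   32. ] tilt 0.089 yaw -0.12 roll 0.0006
1 rows: 0.04 -0.18 0.09 0.004 0 -0.002 -1
```

Call:
play_rows:
  targets: "0 -0.15 0.05 0.003 0 0 -1; 0 -0.15 0.05 0.003 0 0 -1; 0 0 0 0 0 0 -1"

```text
time: 21.45
position: [0.4867, 0.2554, 0.2392]
tool_rot: [2.458, 1.848, 0.077]
ft_force: [-0.3, 0.3, -3.5]
grip_width: 0.135
```

```bash
python3 - <<'E'
from plan import *
s,p,R=cur();tipnow(p,R)
for k in (.06,.04): 
    Q2=tippose(-.0800,.0308,k); rows(p,R,[(Q2[0],Q2[1],-1,.4)],-1)
E
```

```text
t 21.45 tcp [0.4867 0.2554 0.2392] yhead -16.12 z [ 0.0796 -0.0223 -0.9966] F [-0.33  0.28 -3.51] T [-0.1   0.04 -0.09] g 0.135
tip mm [-80.7   0.   31.5] tilt 0.0828 yaw -0.12 roll 0.0007
2 rows: 0.02 0.25 0.22 0.011 0 -0.001 -1; 0.02 0.26 0.21 0.011 0 -0.001 -1
3 rows: 0.01 0.3 0.25 0.014 0 -0.001 -1; 0.01 0.3 0.25 0.014 0 -0.001 -1; 0.01 0.3 0.24 0.014 0 -0.001 -1
```

Call:
play_rows:
  targets: "0 0.25 0.22 0.011 0 0 -1; 0 0.25 0.22 0.011 0 0 -1; 0 0 0 0 0 0 -1"

```text
time: 21.82
position: [0.4923, 0.2537, 0.2349]
tool_rot: [2.473, 1.859, 0.056]
ft_force: [-0.7, -0.0, -2.1]
grip_width: 0.136
```

```bash
python3 - <<'E'
from plan import *
s,p,R=cur();tipnow(p,R)
for k in (.035,.02): 
    Q2=tippose(-.0800,.0305,k); rows(p,R,[(Q2[0],Q2[1],-1,.35)],-1)
E
```

```text
t 21.82 tcp [0.4923 0.2537 0.2349] yhead -16.13 z [ 0.0573 -0.0159 -0.9982] F [-0.72 -0.01 -2.05] T [-0.14 -0.02 -0.04] g 0.136
tip mm [-79.6  -0.   30.5] tilt 0.0595 yaw -0.13 roll 0.0006
2 rows: 0.02 0.22 0.19 0.012 0 -0.001 -1; 0.02 0.22 0.19 0.012 0 -0.001 -1
3 rows: 0.02 0.24 0.21 0.013 0 -0.001 -1; 0.02 0.24 0.2 0.013 0 -0.001 -1; 0.02 0.25 0.2 0.013 0 -0.001 -1
```

Call:
play_rows:
  targets: "0 0.2 0.2 0.012 0 0 -1; 0 0.2 0.18 0.012 0 0 -1; 0 0 0 0 0 0 -1"

```text
time: 22.2
position: [0.4968, 0.2524, 0.231]
tool_rot: [2.49, 1.871, 0.032]
ft_force: [-0.5, 0.6, -2.6]
grip_width: 0.133
```

```bash
python3 - <<'E'
from plan import *
s,p,R=cur();tipnow(p,R)
Q2=tippose(-.0800,.0303,.01); rows(p,R,[(Q2[0],Q2[1],-1,.3)],-1)
E
```

```text
t 22.2 tcp [0.4968 0.2524 0.231 ] yhead -16.14 z [ 0.0327 -0.0089 -0.9994] F [-0.55  0.57 -2.62] T [-0.08  0.02 -0.02] g 0.133
tip mm [-80.1  -0.   30.3] tilt 0.0339 yaw -0.14 roll 0.0005
3 rows: 0.02 0.16 0.12 0.008 0 -0.001 -1; 0.02 0.16 0.12 0.008 0 -0.001 -1; 0.02 0.16 0.12 0.008 0 -0.001 -1
```

Call:
play_rows:
  targets: "0 0.16 0.12 0.008 0 0 -1; 0 0.16 0.12 0.008 0 0 -1; 0 0.16 0.12 0.008 0 0 -1; 0 0 0 0 0 0 -1"

```text
time: 22.7
position: [0.5019, 0.251, 0.2273]
tool_rot: [2.506, 1.884, 0.009]
ft_force: [-0.1, -0.4, -2.4]
grip_width: 0.135
```

```bash
python3 - <<'E'
from plan import *
s,p,R=cur();tipnow(p,R)
Q2=tippose(-.0800,.0300,.0); rows(p,R,[(Q2[0],Q2[1],-1,.3)],-1)
E
```

```text
t 22.7 tcp [0.5019 0.251  0.2273] yhead -16.13 z [ 0.0082 -0.0017 -1.    ] F [-0.11 -0.42 -2.38] T [-0.09 -0.08  0.01] g 0.135
tip mm [-79.9   0.   30.4] tilt 0.0084 yaw -0.13 roll 0.0006
1 rows: 0.04 0.15 0.17 0.008 -0.001 -0.002 -1
```

Call:
play_rows:
  targets: "0 0.08 0.08 0.004 0 0 -1; 0 0.08 0.08 0.004 0 0 -1; 0 0 0 0 0 0 -1"

```text
time: 23.08
position: [0.5035, 0.2506, 0.2257]
tool_rot: [-2.511, -1.887, -0.001]
ft_force: [-0.3, -0.4, -2.5]
grip_width: 0.132
```

```bash
python3 - <<'E'
from plan import *
s,p,R=cur();tipnow(p,R)
E
```

```text
t 23.07 tcp [0.5035 0.2506 0.2257] yhead -16.13 z [-0.e+00  8.e-04 -1.e+00] F [-0.34 -0.44 -2.55] T [-0.15 -0.02 -0.01] g 0.132
tip mm [-79.9   0.1  30.1] tilt -0.0002 yaw -0.13 roll 0.0008
```

Force still carries the frame's weight; lower a touch until it rests.

Call:
play_rows:
  targets: "0 0 0.05 0 0 0 -1; 0 0 0.05 0 0 0 -1; 0 0 0 0 0 0 -1"

```text
time: 23.45
position: [0.5036, 0.2506, 0.2256]
tool_rot: [-2.51, -1.887, -0.001]
ft_force: [0.4, 0.5, -1.0]
grip_width: 0.133
```

```bash
python3 - <<'E'
from plan import *
s,p,R=cur();tipnow(p,R)
E
```

```text
t 23.45 tcp [0.5036 0.2506 0.2256] yhead -16.12 z [-3.0e-04  1.3e-03 -1.0e+00] F [ 0.45  0.52 -1.  ] T [-0.14  0.1  -0.04] g 0.133
tip mm [-79.9   0.2  30.1] tilt -0.0007 yaw -0.12 roll 0.0011
```

Call:
play_rows:
  targets: "0 0 0.03 0 0 0 -1; 0 0 0 0 0 0 -0.3; 0 0 0 0 0 0 -0.3; 0 0 0 0 0 0 -0.3; 0 0 0 0 0 0 -0.3; 0 0 -0.5 0 0 0 -0.3; 0 0 -2 0 0 0 -0.3; 0 0 -3 0 0 0 -0.3; 0 0 -3 0 0 0 -0.3; 0 0 -2 0 0 0 -0.3; 0 0 0 0 0 0 -0.3; 0 0 0 0 0 0 -0.3"

```text
time: 24.95
position: [0.5045, 0.2501, 0.3398]
tool_rot: [-2.511, -1.886, -0.012]
ft_force: [-1.0, -0.1, 0.1]
grip_width: 0.348
```

```bash
python3 - <<'E'
from plan import *
s,p,R=cur()
from bench import ctrl;import cv2
from meas import *
dd={}
for n in("wrist","scene"):
    d=ctrl.get_image(n); dd[n]=d; cv2.imwrite(f"pics/l_{n}.png",d["pixels"]); np.savez(f"/tmp/l_{n}.npz",**d)
cv2.imwrite(f"pics/l_scene2.png",cv2.resize(d["pixels"][260:420,380:590],None,fx=3.5,fy=3.5,interpolation=cv2.INTER_CUBIC))
frame(dd["wrist"],(0,180,400,420),.072); frame(dd["scene"],(410,255,560,400),.072)
for n in dd:
    X,hh,ss,v,z=cols(dd[n],(0,0,640,480) if n=="wrist" else (400,250,560,400))
    m=(abs(hh-14)<5)&(ss>150)&(v>130)&(abs(z-.037)<.008)
    L=Rz.inv().apply(X[m]-PO); L=L[abs(L[:,1])<.045]
    A=np.column_stack([L[:,:2],np.ones(len(L))]);print(n,len(L),np.linalg.lstsq(A,L[:,2],rcond=None)[0],L.min(0),L.max(0))
E
```

```text
t 24.95 tcp [0.5045 0.2501 0.3398] yhead -16.2 z [ 0.0055  0.0056 -1.    ] F [-0.98 -0.1   0.06] T [-0.13 -0.01  0.05] g 0.348
yellow 877 med [443.2 270.3  70.7] z5-50-95 [66.5 70.7 71.9] rect [442.4 269.7] [13.3 32.8] 73.5
red 1784 med [504.1 255.9  70.8] z5-50-95 [68.8 70.8 72. ] rect [503.  252.8] [83.4 11.5] 74.0
amber 5406 med [413.3 273.2  36.6] z5-50-95 [35.5 36.6 37.9] rect [436.6 270.8] [ 63.  110.8] 73.8
yellow 115 med [444.2 268.7  70.1] z5-50-95 [65.8 70.1 73.3] rect [443.8 267.9] [13.1 34.9] 73.3
red 203 med [509.9 264.5  70.4] z5-50-95 [65.1 70.4 73.2] rect [507.7 261.5] [62.4 12.3] 73.8
amber 757 med [466.4 283.4  37.6] z5-50-95 [34.5 37.6 57.7] rect [452.2 302.1] [132.  119.6] 73.8
wrist 5471 [0.00124348 0.00432065 0.03667485] [-0.05110114 -0.03042679  0.03361566] [0.05983658 0.03283181 0.04096478]
scene 605 [0.00290062 0.01630493 0.03687222] [-0.05037254 -0.03090954  0.03144185] [0.05262322 0.03029149 0.04219192]
```

View pics/l_scene2.png

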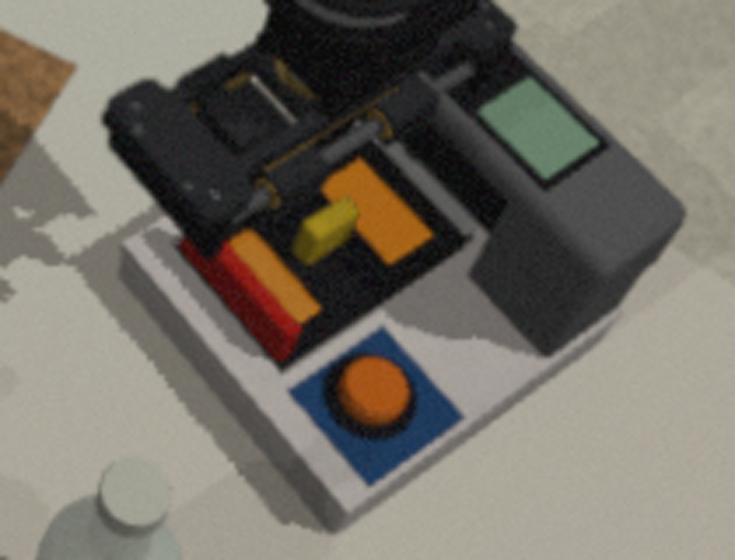

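View pics/l_wrist.png

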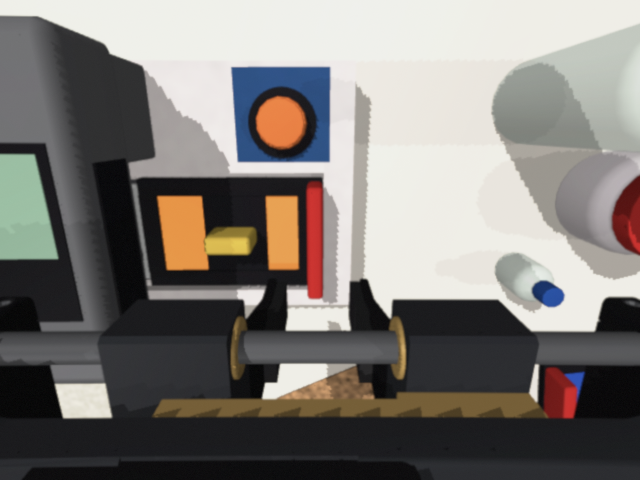

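```bash
python3 - <<'E'
from plan import *
s,p,R=cur()
rows(p,R,[((.5055,.3385,.33),Rtool(74),-1,3)],-1)
from meas import *
for f,b2 in(("wrist",(220,60,340,170)),("scene",(460,340,520,400))):
    d=load(f"/tmp/l_{f}.npz");X,hh,s,v,z=cols(d,b2); rep(f+"key",X,(abs(hh-10)<7)&(s>150)&(abs(z-.053)<.006))
E
```

```text
t 25.05 tcp [0.5045 0.2501 0.3394] yhead -16.2 z [ 0.005  0.005 -1.   ] F [ 0.5   0.56 -0.32] T [-0.11  0.09 -0.04] g 0.35
10 rows: 0.85 -0.24 0.1 0.001 0 -0.157 -1; 0.88 -0.1 0.1 0.001 0 -0.157 -1; 0.88 0.04 0.1 0.001 0 -0.157 -1; 0.87 0.18 0.1 0.001 0 -0.157 -1; 0.83 0.31 0.1 0.001 0 -0.157 -1; 0.77 0.44 0.1 0.001 0 -0.157 -1; 0.69 0.55 0.1 0.001 0 -0.157 -1; 0.6 0.65 0.1 0.001 0 -0.157 -1; 0.49 0.74 0.09 0.001 0 -0.157 -1; 0.37 0.81 0.09 0.001 0 -0.157 -1
wristkey 2074 med [504.5 340.4  55.4] z5-50-95 [51.5 55.4 56.7] rect [503.9 340.5] [35.1 35.1] 38.8
scenekey 299 med [507.3 339.1  55.7] z5-50-95 [49.1 55.7 58.1] rect [505.3 339.4] [33.3 36.4] 40.5
```

Call:
play_rows:
  targets: "0.85 -0.25 0 0 0 -0.157 -1; 0.9 -0.1 0 0 0 -0.157 -1; 0.9 0.05 0.1 0 0 -0.157 -1; 0.85 0.2 0.1 0 0 -0.157 -1; 0.85 0.3 0.1 0 0 -0.157 -1; 0.75 0.45 0.1 0 0 -0.157 -1; 0.7 0.55 0.1 0 0 -0.157 -1; 0.6 0.65 0.1 0 0 -0.157 -1; 0.5 0.75 0.1 0 0 -0.157 -1; 0.35 0.8 0.1 0 0 -0.157 -1; 0 0 0 0 0 0 -1; 0 0 0 0 0 0 -1"

```text
time: 26.55
position: [0.501, 0.3393, 0.317]
tool_rot: [-0.371, -3.108, 0.022]
ft_force: [-0.1, -0.4, 0.5]
grip_width: 0.003
```

```bash
python3 - <<'E'
from plan import *
s,p,R=cur()
rows(p,R,[((.505,.339,.26),Rtool(74),-1,2)],-1)
E
```

```text
t 26.55 tcp [0.501  0.3393 0.317 ] yhead 76.38 z [-0.013  -0.0124 -0.9998] F [-0.07 -0.39  0.54] T [-0.01 -0.01 -0.04] g 0.003
3 rows: -0.15 0.05 1.9 -0.005 -0.003 0.014 -1; -0.14 0.04 1.9 -0.005 -0.003 0.014 -1; -0.14 0.03 1.9 -0.005 -0.003 0.014 -1
```

Call:
play_rows:
  targets: "-0.15 0.05 1.9 -0.005 -0.003 0.014 -1; -0.15 0.05 1.9 -0.005 -0.003 0.014 -1; -0.15 0.05 1.6 -0.005 -0.003 0.014 -1; 0 0 0 0 0 0 -1; 0 0 0 0 0 0 -1"

```text
time: 27.18
position: [0.5061, 0.3374, 0.2617]
tool_rot: [0.456, 3.108, -0.001]
ft_force: [-0.6, 1.5, -0.1]
grip_width: 0.006
```

```bash
python3 - <<'E'
from plan import *
s,p,R=cur()
rows(p,R,[((.505,.339,.242),Rtool(74),-1,.5)],-1)
E
```

```text
t 27.18 tcp [0.5061 0.3374 0.2617] yhead 73.32 z [ 5.e-04 -5.e-04 -1.e+00] F [-0.65  1.53 -0.07] T [ 0.    0.02 -0.01] g 0.006
4 rows: 0.04 0.03 0.49 0 0 -0.003 -1; 0.04 0.03 0.49 0 0 -0.003 -1; 0.04 0.03 0.49 0 0 -0.003 -1; 0.04 0.03 0.49 0 0 -0.003 -1
```

Call:
play_rows:
  targets: "0 0 0.5 0 0 0 -1; 0 0 0.5 0 0 0 -1; 0.1 0.1 0.5 0 0 0 -1; 0 0 0.4 0 0 0 -1; 0 0 0 0 0 0 -1; 0 0 0 0 0 0 -1"

```text
time: 27.92
position: [0.5057, 0.3392, 0.2428]
tool_rot: [0.455, 3.107, 0.002]
ft_force: [-0.2, 0.1, 0.2]
grip_width: 0.005
```

```bash
python3 - <<'E'
from plan import *
s,p,R=cur()
E
```

```text
t 27.93 tcp [0.5057 0.3392 0.2428] yhead 73.33 z [ 0.0021  0.0011 -1.    ] F [-0.16  0.07  0.23] T [0.04 0.03 0.  ] g 0.005
```

Call:
play_rows:
  targets: "0 0 0.15 0 0 0 -1; 0 0 0.15 0 0 0 -1; 0 0 0.1 0 0 0 -1; 0 0 0 0 0 0 -1"

```text
time: 28.42
position: [0.5059, 0.3392, 0.2388]
tool_rot: [0.455, 3.106, 0.003]
ft_force: [-1.0, 0.0, 0.8]
grip_width: 0.003
```

Call:
play_rows:
  targets: "0 0 0.1 0 0 0 -1; 0 0 0 0 0 0 -1"

```text
time: 28.68
position: [0.5059, 0.3392, 0.2378]
tool_rot: [0.455, 3.106, 0.003]
ft_force: [0.2, 0.2, 0.1]
grip_width: 0.004
```

Call:
play_rows:
  targets: "0 0 0.1 0 0 0 -1; 0 0 0 0 0 0 -1"

```text
time: 28.92
position: [0.5059, 0.3392, 0.2368]
tool_rot: [0.455, 3.106, 0.003]
ft_force: [-0.2, 0.8, -0.4]
grip_width: 0.005
```

Call:
play_rows:
  targets: "0 0 0.1 0 0 0 -1; 0 0 0 0 0 0 -1"

```text
time: 29.18
position: [0.506, 0.3392, 0.2363]
tool_rot: [0.455, 3.106, 0.003]
ft_force: [-0.2, -0.3, 2.2]
grip_width: 0.004
```

Call:
play_rows:
  targets: "0 0 0.1 0 0 0 -1; 0 0 0 0 0 0 -1"

```text
time: 29.42
position: [0.5061, 0.3392, 0.2359]
tool_rot: [0.455, 3.106, 0.004]
ft_force: [-0.7, -1.3, 3.9]
grip_width: 0.006
```

Call:
play_rows:
  targets: "0 0 0.15 0 0 0 -1; 0 0 0.15 0 0 0 -1"

```text
time: 29.68
position: [0.5061, 0.3392, 0.2336]
tool_rot: [0.455, 3.106, 0.004]
ft_force: [-2.0, -2.1, 6.6]
grip_width: 0.004
```

Call:
play_rows:
  targets: "0 0 0.15 0 0 0 -1"

```text
time: 29.8
position: [0.5061, 0.3391, 0.2326]
tool_rot: [0.455, 3.107, 0.004]
ft_force: [-2.5, -2.1, 6.3]
grip_width: 0.002
```

Call:
play_rows:
  targets: "0 0 0.15 0 0 0 -1"

```text
time: 29.92
position: [0.5062, 0.3391, 0.2314]
tool_rot: [0.456, 3.107, 0.005]
ft_force: [-1.6, 0.3, 5.1]
grip_width: 0.005
```

Call:
play_rows:
  targets: "0 0 0.12 0 0 0 -1"

```text
time: 30.05
position: [0.5061, 0.3391, 0.2302]
tool_rot: [0.456, 3.107, 0.005]
ft_force: [-0.0, -0.7, 2.8]
grip_width: 0.006
```

Call:
play_rows:
  targets: "0 0 -0.5 0 0 0 -1; 0 0 -1 0 0 0 -1; 0 0 -2 0 0 0 -1; 0 0 -3 0 0 0 -1; 0 0 -4 0 0 0 -1; 0 0 -2 0 0 0 -1; 0 0 0 0 0 0 -1; 0 0 0 0 0 0 -1"

```text
time: 31.05
position: [0.506, 0.3386, 0.3635]
tool_rot: [0.456, 3.104, 0.009]
ft_force: [-0.7, -0.5, 0.3]
grip_width: 0.006
```

```bash
python3 - <<'E'
from plan import *
s,p,R=cur()
from bench import ctrl;import cv2
from meas import *
for n,b in(("wrist",(0,0,640,480)),("scene",(400,250,560,410)),("top",(110,200,235,310))):
    d=ctrl.get_image(n); cv2.imwrite(f"pics/m_{n}.png",d["pixels"]); print(n)
    frame(d,b,.072)
    X,hh,s,v,z=cols(d,b); rep("key",X,(abs(hh-10)<7)&(s>150)&(abs(z-.053)<.007))
    m=(abs(hh-14)<5)&(s>150)&(v>110)&(abs(z-.037)<.008);L=Rz.inv().apply(X[m]-PO); L=L[(abs(L[:,1])<.034)&(abs(L[:,0])<.07)]
    if len(L)>20:
        A=np.column_stack([L[:,:2],np.ones(len(L))]);print(len(L),np.linalg.lstsq(A,L[:,2],rcond=None)[0])
E
```

```text
t 31.05 tcp [0.506  0.3386 0.3635] yhead 73.29 z [ 0.0055  0.0048 -1.    ] F [-0.69 -0.51  0.26] T [0.   0.06 0.01] g 0.006
wrist
yellow 905 med [441.  271.   70.6] z5-50-95 [66.8 70.6 72. ] rect [441.7 269.8] [14.2 34.8] 73.8
red 1536 med [501.6 252.5  70.7] z5-50-95 [65.8 70.7 72.1] rect [502.5 252.2] [84.9 11.4] 74.0
amber 5304 med [472.9 278.5  36.9] z5-50-95 [35.5 36.9 56.3] rect [455.6 302.2] [137.4  97.8] 70.6
key 1392 med [502.1 340.4  55.5] z5-50-95 [51.2 55.5 56.8] rect [503.9 339.9] [34.4 35.2] 72.8
4151 [0.0026078  0.00237568 0.03663489]
scene
yellow 117 med [444.8 268.4  70.2] z5-50-95 [65.2 70.2 72.9] rect [443.8 267.4] [14.  33.6] 73.2
red 275 med [505.9 251.   70.7] z5-50-95 [65.3 70.7 73.4] rect [504.8 250.7] [83.8 13.3] 74.3
amber 617 med [470.1 282.8  37.6] z5-50-95 [34.2 37.6 57.6] rect [452.4 301.7] [128.8 118.5] 74.4
key 310 med [507.4 339.   55.3] z5-50-95 [48.6 55.3 58.2] rect [509.7 284.5] [ 35. 146.] 4.7
560 [-0.00121198  0.01725232  0.03675612]
top
yellow 74 med [443.3 266.3  70.1] z5-50-95 [66.1 70.1 75.1] rect [443.3 266.4] [15.1 33.3] 71.5
red 148 med [503.8 247.1  70.2] z5-50-95 [66.3 70.2 75. ] rect [504.2 248.7] [83.6 12.2] 73.8
31 [ 0.02746691 -0.01081095  0.03689067]
```

View pics/m_scene.png

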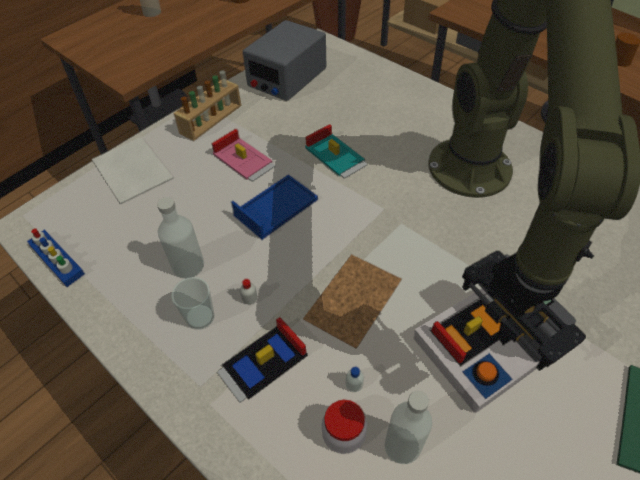

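View pics/m_wrist.png

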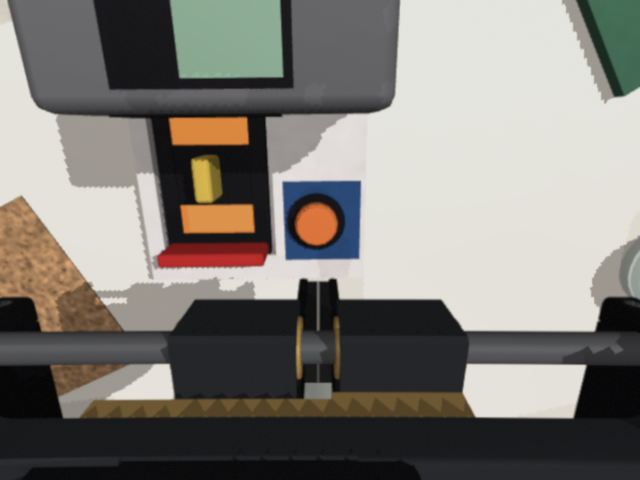

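```bash
python3 - <<'E'
from bench import ctrl
print(ctrl.close_job())
E
```

```text
the job is handed in; nothing more can be done
None
```

The job is done as asked and handed in at about 31 s of the 72 s allowed.

- **Caddy to mat:** I lifted the frame out by its yellow handle, laid it flat on the cork mat about 1–2 mm from the middle, and let go.
- **Into the bay:** I took the frame again by the red bar and brought it in tilted 0.1 rad. I slid the tongue under the lip, rotated the frame down until it lay flat, and let go. The measured force stayed under 4 N throughout.
- **Key:** I pressed until the force passed its peak of about 6.6 N and fell to 2.8 N. That is about 6.5–7 mm of travel, estimated from the arm's position and the force, because the key travel cannot be read directly. I then backed off.

**Last checks:**
- **Frame:** the images show it level to about 3 mrad, with its underside on the 30 mm floor and turned to match the bay. Its handle is within about 2 mm of the seated position.
- **Key:** its top is back at about 55.5 mm, so it came up again.
- **Other objects:** the bottles, beaker, jar and spare frame look unmoved in the scene picture. I did not measure them.
- **Robot:** the gripper is about 12 cm above everything and touching nothing.

**Disagreements:** The cameras differ from each other by about 2–3 mm, so I averaged them. In the last top and scene views the frame's tilt came out noisier (up to about 0.03 rad, from few pixels); the clearer wrist view shows it flat.

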